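# Feed a packing plate to the lathe tool holder

### The arm

A 6-joint arm with a two-finger parallel gripper is mounted at the origin on the work surface. World frame = base frame: x ahead of the robot, y to its left, z up, the work surface at z = 0. Lengths are in m, angles in degrees, forces in N, time in s.
With the tool pointing down it reaches from about 0.275 to 0.725 m from the base axis. Payload 15.9 kg.
Tool frame: the origin (TCP) lies at the very end of the fingers, on their centre line; the grasp point (between the pads) lies grip_point_offset behind it (grip_point_offset is the distance from the TCP to the grasp point, in m); z points along the fingers, y is the direction in which the jaws open and shut (so a half turn about z gives the same grasp; the last joint's range is limited). The gripper opens to 85 mm and grips with 20 to 120 N. Pads are 22 mm wide; open, the fingers measure 114 mm over their backs; the gripper's body (76 mm by 85 mm) begins 54 mm behind the grasp point. The pads swing forward as they close: fully open they stand 13 mm farther back than shut.
Start: joints at [72.536, 12.198, -1.971, 75.831, 0, 90], TCP at [0.15, 0.477, 0.231] pointing down, gripper open.
Joint ranges: [-170.91, 170.91], [-42.67, 98.43], [-65.05, 77.54], [-120.47, 116.71], [-90, 82.35], [-180, 180]. Speed limits (degrees/s): [108.29, 108.29, 136.94, 147.25, 180, 180].

### API

Orientations are given as [roll, pitch, yaw] about the fixed x, y, z axes, in that order (R = Rz(yaw) Ry(pitch) Rx(roll)).
In Python, from workcell import state, grab_frame, job_done, grip_point_offset gives the robot as it stands.
- The arm moves only by the tool move_arm, never from a script. Its arguments are lists of equal length, an entry for each row: "claw": the opening, from 0 (shut) to 1 (fully open); "linear": the shift along the tool's x, y, z in m, a list of three; "yaw": the turn about the tool's z in rad. In form: {"claw": [claw, ...], "linear": [[x, y, z], ...], "yaw": [yaw, ...]}. A call has 1 to 12 rows; each row shifts and turns the commanded pose from where the row before left it, along the tool's axes as they then stand; what a row does not reach is not made up. A row lasts 1/12 s, in which the tool goes at most 41.7 mm and 7.16 degrees, less where a joint would pass 70% of its speed; a pose out of reach is approached as far as the arm can. A call with a gripper value outside its range is refused whole. The fingers move at their own pace and stop on an object; "squeeze" is the grip in N (left out, the last holds). Time passes only in rows, so rows that do not move let the fingers close. It gives the time, the measured TCP pose, the force and the opening at its end, in the units of the state.
- state(): the state, without advancing time (a new reading comes with each control period).
- grab_frame(name): name is "side" or "top"; returns a dict with "img" (420x560x3 uint8, red, green, blue), "camera_matrix" (3x3 intrinsics, pixels), "rvec" (rotation vector, rad) and "tvec" (3), from world to camera coordinates, as OpenCV has them. Camera axes: x right, y down, z forward; pixel columns grow to the right and rows downward; lengths in m; the calibration is good to about 2 mm. A picture is of the moment at which its call begins. There is no depth.
- job_done(): hands the job in, once; it reports no verdict.
The state is a dict: "time": time; "joint_positions": joint angles; "qd": joint speeds; "tau": joint torques, N m; "ee_pos": TCP position; "tool_rot": TCP orientation; "wrist_force": force on the tool from outside, world axes, zero at the start; "moment": the same for the moment, N m; "gripper_width": opening from 0.0 (shut) to 1.0 (fully open).
Only numpy, scipy, OpenCV 4.12 (cv2) and the standard library are available. Lean on these libraries where they do the work, as an engineer would, in place of code of your own. Each camera call takes 0.05 s, during which the arm holds its last target.

### The job

Press the leaning sprung plunger of the plate dispenser fully home against its stop, slowly at the end and without ramming it, so that one packing plate is fed out from under the stack, and let the plunger spring all the way back. Then take that plate and lay it flat on the ledge of the lathe tool holder, long side along the upright face and touching it, square and centred. Leave the other three plates in the magazine and the other things on the bench alone.

Things in the scene. Friction and masses are not known exactly. Their poses are not given: they have to be found in the camera images.
- dispenser: Plate dispenser, fixed. Origin on the bench under its magazine's centre; x away from the plunger's side (robot's side), y to the side where plates come out, z up. Base 125 x 200 x 12 mm. Magazine: tower of four corner angles, 50 (x) x 42 mm, top at z = 75 mm, four plates stacked flat in it, length along x, on a floor at z = 30 mm. Grey housing y -92 to -26, up to z = 60 mm.
- landing (a point): Landing strip beside the magazine, where a fed plate ends (its centre over this point or up to 12 mm further along +y); point on the strip's top, 30 mm above the bench, 48 mm from the magazine's centre. Axes as the dispenser's. The strip is 30 mm wide (x), so a plate overhangs it by 5 mm each side with only the 12 mm high base below; ends in a 4 mm lip 46.5 mm on.
- guard (a point): Middle of the near lower edge of the clear guard sheet above the plunger, 225 mm over the bench; from here the sheet (4 mm thick) runs 91 mm along the dispenser's +x and 39 mm to either side in y, on two thin posts at its far edge. A tool standing upright cannot press the plunger home under it: lean the tool along the plunger's axis.
- plunger_top (a point): Centre of the flat top of the plunger's round steel head (34 mm diameter, 10 mm thick); moves with it. At rest at x -43, y -55, z 128 mm in the dispenser's frame. Its z axis points out of the head along the plunger's axis, which leans 35 degrees from vertical towards the dispenser's -x; press along -z (forward and down).
- plunger (a joint): Plunger travel in m: 0 at rest (sprung out), about 0.040 on its stop. Spring 4 N at first, 12 N at the end, plates add 1 to 4 N; the stop is hard: come onto it slowly (about 15 mm/s), a push over 70 N is ramming. It drives a pusher, 1.3 mm per mm, that slides the bottom plate onto the landing. Springs back when let go; then the stack drops by one plate.
- seat (a point): Point on top of the tool holder's ledge, 50 mm above the bench: where the middle of a plate's underside is when it touches the upright face (16 mm behind this point) and is centred. x points into that face, y along it, z up. Ledge 36 mm wide (y) and 36 mm deep, face 26 mm high. The plate's 40 mm length goes along y, overhanging 2 mm each side; beside the ledge is free room.
- holder_foot (a point): Lathe tool holder, fixed: point on the bench below its middle, axes as the seat's. A steel L-shaped block 36 mm wide (y) on a slide plate 130 x 100 mm, 16 mm high. The ledge is on its -x side, 20 mm before this point; behind the upright face the block is 76 mm high with a clamp lever up to 102 mm, reaching 93 mm along +x.
- plate1_mid (a point): The lowest plate of the stack at the start, the one to be fed out. Aluminium packing plate, a plain flat rectangle 40 x 32 x 8 mm, about 30 g. This point is its centre; its x axis runs along the 40 mm length, y along the 32 mm width, z through the thickness.
- plate2_mid (a point): The second plate from below. Aluminium packing plate, a plain flat rectangle 40 x 32 x 8 mm, about 30 g. This point is its centre; its x axis runs along the 40 mm length, y along the 32 mm width, z through the thickness.
- plate3_mid (a point): The third plate from below. Aluminium packing plate, a plain flat rectangle 40 x 32 x 8 mm, about 30 g. This point is its centre; its x axis runs along the 40 mm length, y along the 32 mm width, z through the thickness.
- plate4_mid (a point): The top plate. Aluminium packing plate, a plain flat rectangle 40 x 32 x 8 mm, about 30 g. This point is its centre; its x axis runs along the 40 mm length, y along the 32 mm width, z through the thickness.
- screw_jar: Clear jar with a steel cap, 42 mm diameter, 55 mm high, bystander. Origin at the middle of its underside.
- chuck_key: Steel T-shaped chuck key, about 100 x 80 mm, lying flat, 15 mm high, bystander. Origin at the middle of its underside.
- wrench: Steel spanner lying flat, bystander.
- bar_stub: Brass bar stub standing upright, 32 mm diameter, 70 mm high, bystander. Origin at the middle of its underside.
- turned_bush: Turned steel cylinder standing upright, 44 mm diameter, 40 mm high, bystander. Origin at the middle of its underside.
- screwdriver: Screwdriver lying flat, bystander.
Not all that is in view belongs to the job. Leave any purple look-alike of the part that bears seat alone.

How it is judged (in metres and radians):
On the way, in this order (a step that is already met when the one before it is completed fails the run):
1. the plunger is pressed home (within 1 mm of its stop) (value of joint plunger above 0.039 m), for 0.1 s.
2. the plunger is let back (within 3 mm of rest) with one plate lying fed out on the landing and the other three dropped in the magazine (value of joint plunger below 0.003 m and y of plate1_mid in the frame of dispenser between 0.036 and 0.085 m and z of plate1_mid in the frame of dispenser between 0.03 and 0.04 m and x of plate2_mid in the frame of dispenser between -0.004 and 0.004 m and y of plate2_mid in the frame of dispenser between -0.005 and 0.005 m and z of plate2_mid in the frame of dispenser between 0.031 and 0.037 m and x of plate3_mid in the frame of dispenser between -0.004 and 0.004 m and y of plate3_mid in the frame of dispenser between -0.005 and 0.005 m and z of plate3_mid in the frame of dispenser between 0.039 and 0.045 m and x of plate4_mid in the frame of dispenser between -0.004 and 0.004 m and y of plate4_mid in the frame of dispenser between -0.005 and 0.005 m and z of plate4_mid in the frame of dispenser between 0.047 and 0.053 m), for 0.2 s.
At the end, for the whole second after the job is handed in: The fed plate lies flat (within 0.08 rad) on the holder's ledge, its long side within 3 mm of the upright face and square to it within 0.1 rad, centred across within 6 mm; the plunger is fully back (within 3 mm); the other three plates lie in the magazine, dropped by one plate (x of plate1_mid in the frame of seat between -0.003 and 0.003 m and y of plate1_mid in the frame of seat between -0.006 and 0.006 m and z of plate1_mid in the frame of seat between 0.001 and 0.007 m and angle between plate1_mid's own z axis and vertical below 0.08 rad and angle between the x axis of plate1_mid and the y axis of seat, either way round below 0.1 rad and value of joint plunger below 0.003 m and x of plate2_mid in the frame of dispenser between -0.004 and 0.004 m and y of plate2_mid in the frame of dispenser between -0.005 and 0.005 m and z of plate2_mid in the frame of dispenser between 0.031 and 0.037 m and x of plate3_mid in the frame of dispenser between -0.004 and 0.004 m and y of plate3_mid in the frame of dispenser between -0.005 and 0.005 m and z of plate3_mid in the frame of dispenser between 0.039 and 0.045 m and x of plate4_mid in the frame of dispenser between -0.004 and 0.004 m and y of plate4_mid in the frame of dispenser between -0.005 and 0.005 m and z of plate4_mid in the frame of dispenser between 0.047 and 0.053 m); the robot touches nothing.
It fails at once if the plunger is rammed: pressed with more than 70 N (contact force between plunger and anything else above 70 N).
It fails at once if a bystander is moved by more than 30 mm (distance of any of screw_jar, chuck_key, wrench, bar_stub, turned_bush, screwdriver from where it was at the start of the episode above 0.03 m).
It also fails if it takes over 58 s, if anything falls off the work surface, if the arm or the gripper's body presses on something with over 40 N, if the wrist force passes 120 N, or if a joint passes its speed limit or range.

## Working session

There is one attempt and no reset: what is moved stays moved. The work goes in short steps, Python scripts to look and compute and a tool call to move; the robot and the scene stay as the last step left them, time stands still between calls to the robot, and variables do not carry over. Pictures are saved under pics/ and viewed, and the job is handed in when it is done.

Besides the shell and the picture viewer there is one more tool, called after "Call:" as name(argument=value, ...), one argument or row to a line, values as JSON. move_arm: Moves the arm, as the interface text tells. Its arguments: {"type":"object","properties":{"claw":{"type":"array"},"linear":{"type":"array"},"yaw":{"type":"array"},"squeeze":{"type":"number"}},"required":["claw","linear","yaw"]}

```bash
ls; mkdir -p pics
python3 - <<'E'
from workcell import state, grab_frame, grip_point_offset
import cv2, pickle
print(state(), grip_point_offset)
for n in ("side","top"):
    f=grab_frame(n); pickle.dump(f,open(f"{n}0.pkl","wb"))
    cv2.imwrite(f"pics/{n}0.png",f["img"][:,:,::-1]); print(n,f["camera_matrix"],f["rvec"],f["tvec"])
E
```

```text
pics
{'time': 0.0, 'joint_positions': array([ 7.25355643e+01,  1.22250722e+01, -2.00879015e+00,  7.58309039e+01,
       -1.86738227e-04,  8.99991001e+01]), 'qd': array([ 0.09834028,  0.067139  , -0.0152173 ,  0.01963539, -0.10244728,
       -0.03757465]), 'tau': array([ 4.51726170e-03, -6.86156631e+01,  4.87120521e+01,  1.75385771e-02,
        3.44991086e-04, -2.48613770e-07]), 'ee_pos': array([0.14995533, 0.47662551, 0.23081001]), 'tool_rot': array([-1.79935234e+02,  1.85720892e-04,  1.62536464e+02]), 'wrist_force': array([-0.5365834 , -0.21515598, -0.19239512]), 'moment': array([-0.03805814,  0.01037499,  0.02884553]), 'gripper_width': 1.0012072130337806} 0.0187
side [[470.11125925   0.         279.64630807]
 [  0.         470.11125925 201.36626531]
 [  0.           0.           1.        ]] [ 2.02381573 -0.86908309  0.45181507] [-0.32920118  0.39237603  0.97620684]
top [[381.61267388   0.         283.93844067]
 [  0.         381.61267388 203.75656206]
 [  0.           0.           1.        ]] [ 2.11259437 -2.14616297  0.19719006] [0.07616414 0.54706682 1.11678665]
```

View pics/side0.png

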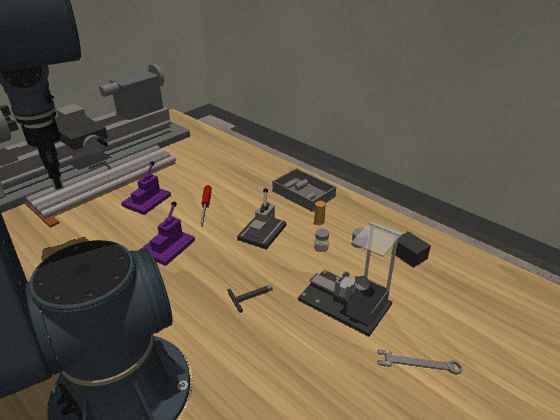

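View pics/top0.png

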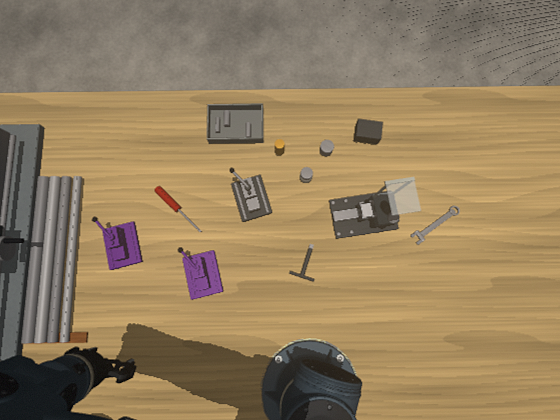

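The top view shows the steel holder at about (250,197), two purple look-alikes at (122,245) and (202,274), and the dispenser at (365,213). The grey one is the holder I need. I'll enlarge to confirm.

Run:
```python
import cv2,pickle,numpy as np
t=pickle.load(open("top0.pkl","rb"))["img"][:,:,::-1]; s=pickle.load(open("side0.pkl","rb"))["img"][:,:,::-1]
def c(im,x0,y0,w,h,k): return cv2.resize(im[y0:y0+h,x0:x0+w],None,fx=k,fy=k,interpolation=cv2.INTER_CUBIC)
cv2.imwrite("pics/c_disp_top.png",c(t,320,165,110,80,7))
cv2.imwrite("pics/c_hold_top.png",c(t,220,155,70,75,8))
cv2.imwrite("pics/c_disp_side.png",c(s,290,215,125,120,5))
cv2.imwrite("pics/c_hold_side.png",c(s,225,180,75,75,8))
```

```text
(no output)
```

View pics/c_disp_top.png

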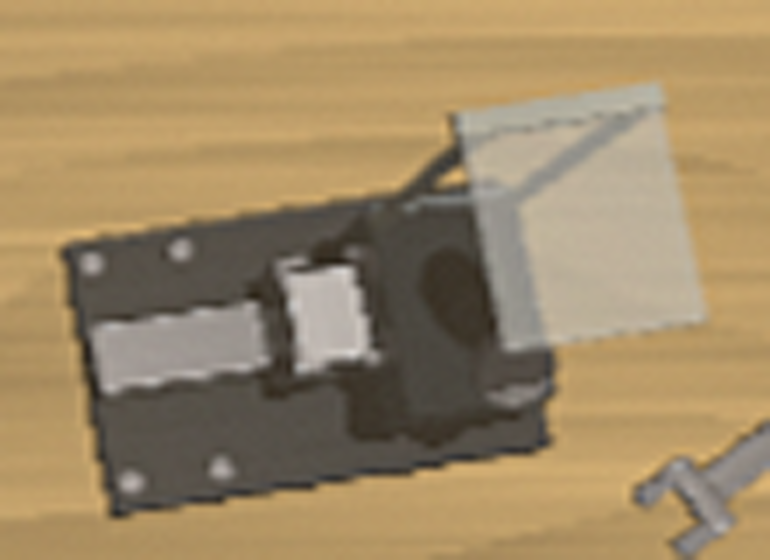

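View pics/c_hold_top.png

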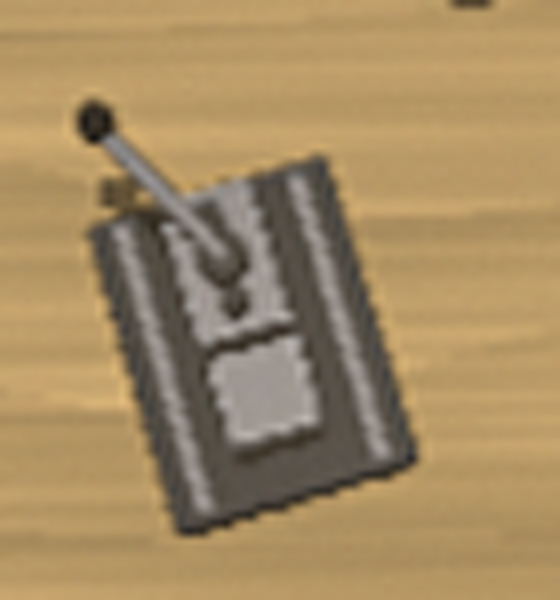

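View pics/c_disp_side.png

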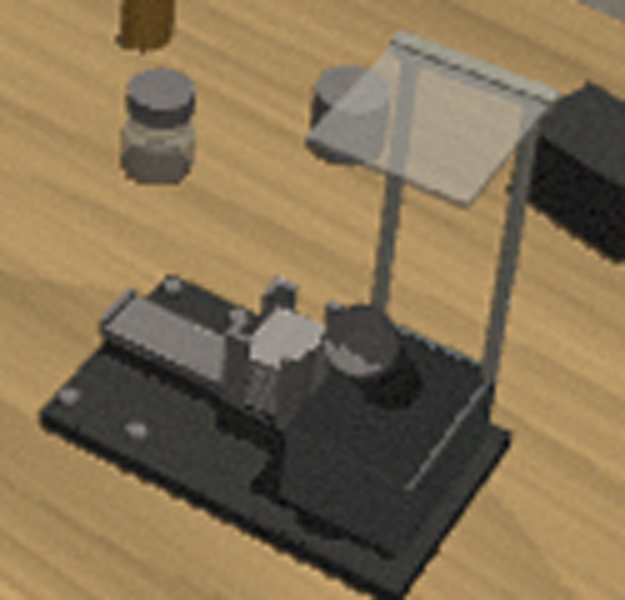

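View pics/c_hold_side.png

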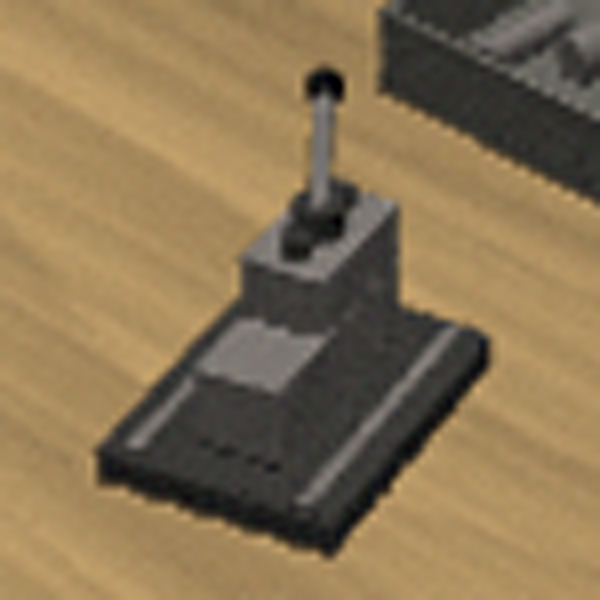

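The crops confirm it: the grey steel L-block is the holder and the look-alikes are purple. I'll fit both poses from the known geometry in both views.

```bash
cat > h.py <<'E'
import cv2,pickle,numpy as np
from scipy.optimize import least_squares
from scipy.spatial.transform import Rotation as R
cams={n:pickle.load(open(f"{n}0.pkl","rb")) for n in("side","top")}
def proj(n,P):
    c=cams[n]; return cv2.projectPoints(np.float64(P).reshape(-1,1,3),c["rvec"],c["tvec"],c["camera_matrix"],None)[0].reshape(-1,2)
def T(p,L):
    L=np.atleast_2d(np.float64(L)); c,s=np.cos(p[2]),np.sin(p[2])
    return np.c_[p[0]+c*L[:,0]-s*L[:,1],p[1]+s*L[:,0]+c*L[:,1],L[:,2]]
def un(X,off,k): return (np.float64(X)+.5)/k-.5+np.array(off)
E
cat > fit.py <<'E'
from h import *
ot=(320,165);os_=(290,215)
# label: local fn(params extra), pixels
def pts(bx):
    B=lambda sx,sy:[bx+sx*.0625,sy*.1,.012]
    top=[(B(1,1),(65,245)),(B(-1,1),(112,515)),(B(-1,-1),(550,445)),
     ([.015,.0945,.034],(92,325)),([-.015,.0945,.034],(103,392)),
     ([.0,0,.062],(329,319)),
     ]
    side=[(B(-1,1),(42,415)),(B(1,1),(170,278)),(B(-1,-1),(400,580)),(B(1,-1),(508,435))]
    return top,side
def res(p,sh=True):
    t,s=pts(p[3]); r=[]
    for n,l,o,k,q in(("top",t,ot,7,p[4:6]),("side",s,os_,5,p[6:8])):
        r.append(proj(n,T(p,[a for a,_ in l]))+q-un([b for _,b in l],o,k))
    return np.r_[np.concatenate(r).ravel(), np.array(p[4:8])/1.0]
for x0 in ([.45,-.1,0.,0,0,0,0,0],):
    f=least_squares(res,x0,loss="soft_l1"); print(f.x.round(4),np.degrees(f.x[2]).round(2)); print(res(f.x)[:-4].reshape(-1,2).round(2))
p=f.x; np.save("disp.npy",p)
a=np.radians(35); ax=np.array([-np.sin(a),0,np.cos(a)]); c0=np.array([-.043,-.055,.128])
u=np.array([np.cos(a),0,np.sin(a)]);th=np.linspace(0,2*np.pi,24)
ring=c0+.017*(np.outer(np.cos(th),u)+np.outer(np.sin(th),[0,1,0]))
gx=-.0432
for n,o,k,w,h in(("top",ot,7,110,80),("side",os_,5,125,120)):
    im=cams[n]["img"][:,:,::-1][o[1]:o[1]+h,o[0]:o[0]+w]; im=cv2.resize(im,None,fx=k,fy=k,interpolation=cv2.INTER_CUBIC)
    q=p[4:6] if n=="top" else p[6:8]
    def dr(L,col):
        P=(proj(n,T(p,L))+q-np.array(o)+.5)*k-.5; cv2.polylines(im,[np.int32(P.round())],True,col,1)
    dr(ring,(0,255,0)); b=p[3]
    dr([[b-.0625,-.1,.012],[b+.0625,-.1,.012],[b+.0625,.1,.012],[b-.0625,.1,.012]],(0,0,255))
    dr([[-.02,-.016,.062],[.02,-.016,.062],[.02,.016,.062],[-.02,.016,.062]],(255,0,0))
    dr([[-.015,.033,.03],[.015,.033,.03],[.015,.0945,.03],[-.015,.0945,.03]],(255,255,0))
    cv2.imwrite(f"pics/fit_{n}.png",im)
E
python3 fit.py
```

```text
[ 0.5237 -0.1819  0.142  -0.0047 -0.5441 -0.0665  0.2678  1.3947] 8.14
[[-0.6  -0.22]
 [-0.14  0.25]
 [ 0.29  0.18]
 [ 0.61  0.16]
 [ 0.8   0.11]
 [-0.3  -0.47]
 [-0.67 -0.6 ]
 [-0.36 -0.83]
 [-0.12  2.79]
 [ 1.15 -0.75]]
```

View pics/fit_top.png

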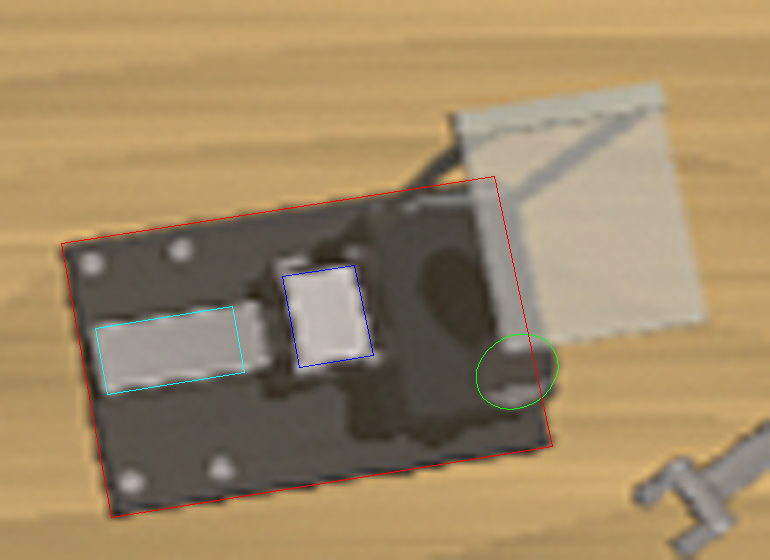

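View pics/fit_side.png

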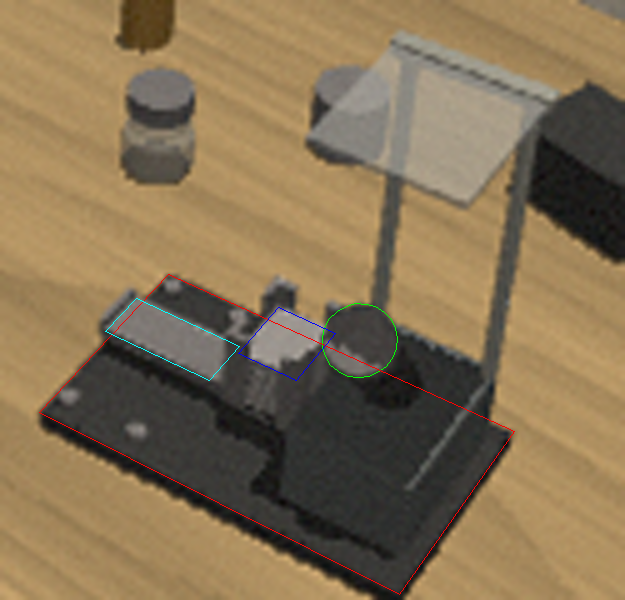

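The dispenser fit lands on the base, plate, strip and plunger head in both views. Next is the holder.

```bash
cat > fith.py <<'E'
from h import *
ot=(220,155);os_=(225,180)
d=np.load("disp.npy")
# foot frame; slide plate corners z=.016, ledge z=.05 x in[-.040,-.004], face at x=-.004, top z=.076
def pts(bx):
    B=lambda sx,sy:[bx+sx*.065,sy*.05,.016]
    top=[(B(1,1),(93,230)),(B(1,-1),(325,158)),(B(-1,-1),(417,462)),(B(-1,1),(183,532)),
     ([-.040,.018,.05],(230,450)),([-.040,-.018,.05],(320,425)),
     ([-.004,.018,.076],(200,345)),([-.004,-.018,.076],(293,320))]
    side=[(B(-1,1),(98,460)),(B(-1,-1),(330,520)),(B(1,-1),(488,343)),
     ([-.040,.018,.05],(195,372)),([-.040,-.018,.05],(280,390)),([-.004,.018,.076],(243,262)),([-.004,-.018,.076],(330,285))]
    return top,side
def res(p):
    t,s=pts(p[3]); r=[]
    for n,l,o,k,q in(("top",t,ot,8,p[4:6]),("side",s,os_,8,p[6:8])):
        r.append(proj(n,T(p,[a for a,_ in l]))+q-un([b for _,b in l],o,k))
    return np.r_[np.concatenate(r).ravel(), np.array(p[4:8])]
f=least_squares(res,[.55,.13,.2,0,0,0,0,0],loss="soft_l1");p=f.x;np.save("hold.npy",p)
print(p.round(4),np.degrees(p[2])); print(res(p)[:-4].reshape(-1,2).round(2))
print("seat",T(p,[-.02,0,.05]))
for n,o,k,w,h in(("top",ot,8,70,75),("side",os_,8,75,75)):
    im=cams[n]["img"][:,:,::-1][o[1]:o[1]+h,o[0]:o[0]+w]; im=cv2.resize(im,None,fx=k,fy=k,interpolation=cv2.INTER_CUBIC)
    q=p[4:6] if n=="top" else p[6:8]
    def dr(L,col):
        P=(proj(n,T(p,L))+q-np.array(o)+.5)*k-.5; cv2.polylines(im,[np.int32(P.round())],True,col,1)
    b=p[3]
    dr([[b-.065,-.05,.016],[b+.065,-.05,.016],[b+.065,.05,.016],[b-.065,.05,.016]],(0,0,255))
    dr([[-.04,-.018,.05],[-.004,-.018,.05],[-.004,.018,.05],[-.04,.018,.05]],(255,0,0))
    dr([[-.004,-.018,.076],[-.004,.018,.076],[.04,.018,.076],[.04,-.018,.076]],(0,255,0))
    cv2.imwrite(f"pics/fith_{n}.png",im)
a=cv2.imread("pics/fith_top.png");b=cv2.imread("pics/fith_side.png");hh=min(a.shape[0],b.shape[0])
m=np.hstack([a[:hh],b[:hh]]); cv2.imwrite("pics/fith.png",cv2.resize(m,(790,int(790*hh/m.shape[1]))))
E
python3 fith.py
```

```text
[ 0.5718  0.1679  0.2866  0.0033 -0.3891 -0.0121  0.2185  0.8993] 16.419445237458326
[[-0.88 -0.14]
 [ 0.31 -0.23]
 [ 0.76  0.24]
 [-0.68  0.92]
 [ 0.39 -0.16]
 [ 0.48 -0.5 ]
 [-0.01  0.23]
 [-0.1  -0.15]
 [-0.66 -1.08]
 [ 0.27  1.24]
 [ 0.97 -0.88]
 [-0.12 -0.37]
 [ 0.08  0.79]
 [-0.27 -0.35]
 [-0.35  0.01]]
seat [[0.55259748 0.16226485 0.05      ]]
```

Run:
```python
from h import *
s=cams["side"]["img"][:,:,::-1]; cv2.imwrite("pics/c2.png",cv2.resize(s[270:345,295:405],None,fx=7,fy=7,interpolation=cv2.INTER_CUBIC))
```

```text
(no output)
```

View pics/fith.png

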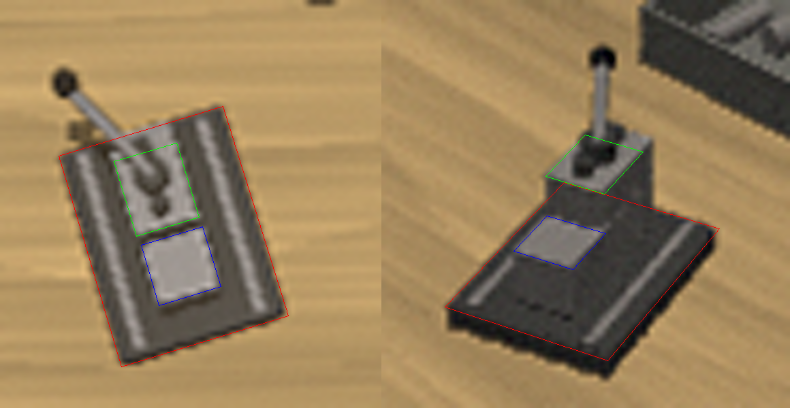

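View pics/c2.png

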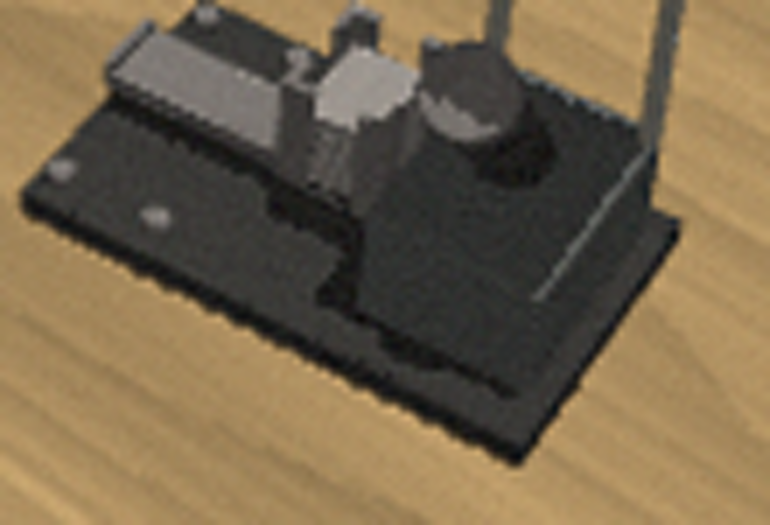

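```bash
cat > joint.py <<'E'
from h import *
def projc(n,P,d):
    c=cams[n]; Rm=cv2.Rodrigues(d[:3]*1.)[0]@cv2.Rodrigues(c["rvec"])[0]
    return cv2.projectPoints(np.float64(P).reshape(-1,1,3),cv2.Rodrigues(Rm)[0],c["tvec"]+d[3:],c["camera_matrix"],None)[0].reshape(-1,2)
import fith
B=lambda b,sx,sy:[b+sx*.0625,sy*.1,.012]
DT=lambda b:[(B(b,1,1),(65,245)),(B(b,-1,1),(112,515)),(B(b,-1,-1),(550,445)),([.015,.0945,.034],(92,325)),([-.015,.0945,.034],(103,392)),([0,0,.062],(329,319))]
DS=lambda b:[(B(b,-1,1),(25,190)),(B(b,-1,-1),(520,432)),(B(b,1,-1),(680,228)),([.015,.0945,.034],(150,25)),([-.015,.0945,.034],(107,75)),([-.043,-.055,.128],(472,92))]
def res(p):
    D,H,ct,cs=p[:4],p[4:8],p[8:14],p[14:20]
    r=[]
    ht,hs=fith.pts(H[3])
    for n,q,P,l,o,k in(("top",ct,D,DT(D[3]),(320,165),7),("side",cs,D,DS(D[3]),(295,270),7),("top",ct,H,ht,(220,155),8),("side",cs,H,hs,(225,180),8)):
        r.append(projc(n,T(P,[a for a,_ in l]),q)-un([b for _,b in l],o,k))
    return np.r_[np.concatenate(r).ravel()/.6,(p[8:20].reshape(4,3)/.002).ravel()]
p0=np.r_[np.load("disp.npy")[:4],np.load("hold.npy")[:4],np.zeros(12)]
f=least_squares(res,p0,loss="soft_l1",x_scale=np.r_[[.01]*8,[.001]*12]);p=f.x
print(p.round(4)); print((res(p)[:-12]*.6).reshape(-1,2).round(2).tolist())
J=f.jac;C=np.linalg.inv(J.T@J);print("sd",np.sqrt(np.diag(C))[:8].round(4))
np.save("joint.npy",p)
print("disp yaw",np.degrees(p[2]),"hold yaw",np.degrees(p[6]))
print("plunger",T(p[:3],[-.043,-.055,.128]),"landing",T(p[:3],[0,.048,.03]),"seat",T(p[4:7],[-.02,0,.05]))
E
python3 joint.py | tail -8
```

```text
[ 5.231e-01 -1.812e-01  1.421e-01 -3.700e-03  5.721e-01  1.684e-01
  2.863e-01  3.200e-03 -3.000e-04  1.000e-04 -5.000e-04 -7.000e-04
 -0.000e+00  6.000e-04 -9.000e-04 -3.000e-04  1.400e-03  4.000e-04
  2.900e-03  4.000e-04]
[[-0.68, -0.29], [-0.22, 0.15], [0.17, 0.05], [0.58, 0.4], [0.77, 0.34], [-0.36, -0.24], [-1.01, 0.01], [0.31, 1.94], [0.31, -1.43], [0.45, -0.16], [0.37, -0.72], [-1.04, 0.04], [-0.91, -0.14], [0.26, -0.22], [0.7, 0.2], [-0.72, 0.89], [0.32, -0.23], [0.4, -0.57], [-0.09, 0.16], [-0.18, -0.22], [-0.67, -0.89], [0.22, 1.49], [0.93, -0.62], [-0.1, -0.16], [0.09, 1.01], [-0.23, -0.13], [-0.32, 0.25]]
sd [0.0021 0.002  0.0076 0.0014 0.002  0.0022 0.0121 0.0014]
disp yaw 8.139566781352297 hold yaw 16.401133450689745
plunger [[ 0.48831263 -0.24173685  0.128     ]] landing [[ 0.51629622 -0.13368631  0.03      ]] seat [[0.55291227 0.16277619 0.05      ]]
```

Run:
```python
import sys
from h import *
p=np.load("joint.npy")
def projc(n,P,d):
    c=cams[n]; Rm=cv2.Rodrigues(d[:3]*1.)[0]@cv2.Rodrigues(c["rvec"])[0]
    return cv2.projectPoints(np.float64(P).reshape(-1,1,3),cv2.Rodrigues(Rm)[0],c["tvec"]+d[3:],c["camera_matrix"],None)[0].reshape(-1,2)
# guard corners lower: near z .225; sheet maybe level
top=un([(705,318),(505,350),(455,125),(660,98)],(320,165),7); side=un([(468,203),(308,138),(395,40),(555,102)],(290,215),5)
def res(g):
    L=[[g[0],g[1]-.039,.225],[g[0],g[1]+.039,.225],[g[0]+.091*np.cos(g[2]),g[1]+.039,.225+.091*np.sin(g[2])],[g[0]+.091*np.cos(g[2]),g[1]-.039,.225+.091*np.sin(g[2])]]
    return np.r_[(projc("top",T(p[:3],L),p[8:14])-top).ravel(),(projc("side",T(p[:3],L),p[14:20])-side).ravel()]
f=least_squares(res,[-.04,-.055,0],loss="soft_l1");print(f.x,res(f.x).reshape(-1,2).round(1).tolist())
```

```text
[-0.04466302 -0.05912218  0.01664187] [[0.1, 0.5], [-0.8, 0.7], [-0.7, -1.3], [-0.9, -1.9], [0.2, 2.4], [-0.9, 1.7], [0.8, 0.2], [0.7, -0.0]]
```

Guard edge sits at about x = -45 mm in the dispenser frame, and height and width agree with the description. The moves have no tilt command, so I'll first go to free air above the dispenser and see how the arm behaves at its reach limit.

Call:
move_arm(
  claw=[0,0,0,0,0,0,0,0,0,0,0,0],
  linear=[
    [-0.0245,-0.0278,-0.015],
    [-0.0245,-0.0278,-0.015],
    [-0.0245,-0.0278,-0.015],
    [-0.0245,-0.0278,-0.015],
    [-0.0245,-0.0278,-0.015],
    [-0.0245,-0.0278,-0.015],
    [-0.0245,-0.0278,-0.015],
    [-0.0245,-0.0278,-0.015],
    [-0.0245,-0.0278,-0.01],
    [-0.0245,-0.0278,-0.01],
    [-0.0245,-0.0278,-0.01],
    [-0.0245,-0.0278,-0.01],
  ],
  yaw=[0,0,0,0,0,0,0,0,0,0,0,0],
)

```text
time: 1.1
ee_pos: [0.3301, 0.0695, 0.3916]
tool_rot: [180.0, 0.0, 162.5]
wrist_force: [1.0, 2.1, 0.3]
gripper_width: 0.003
```

Call:
move_arm(
  claw=[0,0,0,0,0,0,0,0],
  linear=[
    [-0.0245,-0.0278,0],
    [-0.0245,-0.0278,0],
    [-0.0245,-0.0278,0],
    [-0.0245,-0.0278,0],
    [-0.0245,-0.0278,0],
    [-0.0245,-0.0278,0],
    [-0.0245,-0.0278,0],
    [-0.0245,-0.0278,0],
  ],
  yaw=[0,0,0,0,0,0,0,0],
)

```text
time: 1.77
ee_pos: [0.4505, -0.2016, 0.3908]
tool_rot: [180.0, -0.0, 162.5]
wrist_force: [0.4, 0.9, -0.3]
gripper_width: -0.0
```

Call:
move_arm(
  claw=[0,0,0,0,0,0,0,0,0,0],
  linear=[
    [-0.0397,-0.0047,0],
    [-0.0397,-0.0047,0],
    [-0.0397,-0.0047,0],
    [-0.0397,-0.0047,0],
    [-0.0397,-0.0047,0],
    [-0.0397,-0.0047,0],
    [-0.0397,-0.0047,0],
    [-0.0397,-0.0047,0],
    [-0.0397,-0.0047,0],
    [-0.0397,-0.0047,0],
  ],
  yaw=[0,0,0,0,0,0,0,0,0,0],
)

```text
time: 2.6
ee_pos: [0.6342, -0.2828, 0.3577]
tool_rot: [-179.7, 2.2, 162.5]
wrist_force: [-0.3, 0.2, 1.3]
gripper_width: -0.002
```

```bash
python3 -c "
from workcell import state
s=state();print({k:s[k].round(3) for k in('joint_positions','ee_pos','tool_rot','wrist_force')})"
```

```text
{'joint_positions': array([-2.40350e+01,  4.86260e+01,  7.75170e+01,  1.16663e+02,
        1.00000e-03, -6.57200e+00]), 'ee_pos': array([ 0.634, -0.283,  0.358]), 'tool_rot': array([-179.745,    2.214,  162.541]), 'wrist_force': array([-0.286,  0.232,  1.301])}
```

Call:
move_arm(
  claw=[0,0,0,0,0,0],
  linear=[
    [-0.0397,-0.0047,0],
    [-0.0397,-0.0047,0],
    [-0.0397,-0.0047,0],
    [-0.0397,-0.0047,0],
    [-0.0397,-0.0047,0],
    [-0.0397,-0.0047,0],
  ],
  yaw=[0,0,0,0,0,0],
)

```text
time: 3.1
ee_pos: [0.6366, -0.2846, 0.3381]
tool_rot: [-179.9, 0.6, 162.5]
wrist_force: [0.7, 0.4, -0.7]
gripper_width: -0.002
```

```bash
python3 -c "
from workcell import state
s=state();print({k:s[k].round(3) for k in('joint_positions','ee_pos','tool_rot','wrist_force')})"
```

```text
{'joint_positions': array([-2.40880e+01,  5.02270e+01,  7.74950e+01,  1.16656e+02,
        3.00000e-03, -6.62100e+00]), 'ee_pos': array([ 0.637, -0.285,  0.338]), 'tool_rot': array([-179.933,    0.608,  162.533]), 'wrist_force': array([ 0.702,  0.371, -0.731])}
```

Call:
move_arm(
  claw=[0,0,0,0,0,0],
  linear=[
    [0,0,-0.041],
    [0,0,-0.041],
    [0,0,-0.041],
    [0,0,-0.041],
    [0,0,-0.041],
    [0,0,-0.041],
  ],
  yaw=[0,0,0,0,0,0],
)

```text
time: 3.6
ee_pos: [0.6067, -0.2712, 0.4751]
tool_rot: [-178.6, 12.0, 162.7]
wrist_force: [-0.0, 0.9, 0.2]
gripper_width: 0.002
```

```bash
python3 -c "
from workcell import state
s=state();print({k:s[k].round(3) for k in('joint_positions','ee_pos','tool_rot','wrist_force')})"
```

```text
{'joint_positions': array([-2.40870e+01,  3.87440e+01,  7.74960e+01,  1.16653e+02,
        4.00000e-03, -6.62500e+00]), 'ee_pos': array([ 0.607, -0.271,  0.475]), 'tool_rot': array([-178.588,   12.017,  162.686]), 'wrist_force': array([-0.023,  0.918,  0.198])}
```

Call:
move_arm(
  claw=[0,0,0],
  linear=[
    [0,0,0],
    [0,0,0],
    [0,0,0],
  ],
  yaw=[0,0,0],
)

```text
time: 3.85
ee_pos: [0.6071, -0.2714, 0.4734]
tool_rot: [-178.6, 11.9, 162.7]
wrist_force: [0.7, -0.0, -0.4]
gripper_width: 0.003
```

Call:
move_arm(
  claw=[0,0,0],
  linear=[
    [0.03,0,0],
    [0.03,0,0],
    [0.03,0,0],
  ],
  yaw=[0,0,0],
)

```text
time: 4.1
ee_pos: [0.5738, -0.2618, 0.4691]
tool_rot: [-178.6, 11.7, 162.7]
wrist_force: [1.6, -0.1, 0.6]
gripper_width: 0.002
```

```bash
python3 -c "
from workcell import state
s=state();print({k:s[k].round(3) for k in('joint_positions','ee_pos','tool_rot','wrist_force')})"
```

```text
{'joint_positions': array([-24.583,  26.442,  53.197, 104.933,   0.111,  -7.117]), 'ee_pos': array([ 0.574, -0.262,  0.469]), 'tool_rot': array([-178.625,   11.744,  162.687]), 'wrist_force': array([ 1.571, -0.139,  0.635])}
```

Useful: pushing against the joint limits tilts the tool outward, and the tilt stays in the commanded pose. I'll undo this tilt here, then lean again at the azimuth of the dispenser's x axis (8°).

Call:
move_arm(
  claw=[0,0,0,0,0,0,0,0,0,0],
  linear=[
    [-0.03,0,0.02],
    [-0.03,0,0.02],
    [-0.03,0,0.025],
    [-0.025,0,0.03],
    [-0.02,0,0.035],
    [-0.02,0,0.035],
    [-0.02,0,0.035],
    [-0.02,0,0.035],
    [-0.02,0,0.035],
    [-0.02,0,0.035],
  ],
  yaw=[0,0,0,0,0,0,0,0,0,0],
)

```text
time: 4.93
ee_pos: [0.818, -0.3438, 0.215]
tool_rot: [-178.4, 13.4, 162.7]
wrist_force: [0.1, -0.2, -0.4]
gripper_width: 0.0
```

```bash
cat > st.py <<'E'
from workcell import state
import numpy as np
from scipy.spatial.transform import Rotation as R
s=state();print("t",round(s["time"],2),"j",s["joint_positions"].round(1),"p",s["ee_pos"].round(4),"F",s["wrist_force"].round(1),"w",round(s["gripper_width"],3))
M=R.from_euler("xyz",s["tool_rot"],degrees=True).as_matrix()
print("axes x",M[:,0].round(4),"y",M[:,1].round(4),"z",M[:,2].round(4),"lean",np.degrees(np.arccos(-M[2,2])).round(2),"az",np.degrees(np.arctan2(M[1,2],M[0,2])).round(1))
E
python3 st.py
```

```text
t 4.93 j [-22.7  60.7  77.5  93.3  -0.3  -5.3] p [ 0.818  -0.3438  0.215 ] F [ 0.1 -0.2 -0.4] w 0.0
axes x [-0.9289  0.2889 -0.2316] y [ 0.3029  0.9527 -0.0264] z [ 0.213  -0.0947 -0.9725] lean 13.48 az -24.0
```

```bash
cat > w2t.py <<'E'
import sys,numpy as np
from workcell import state
from scipy.spatial.transform import Rotation as R
M=R.from_euler("xyz",state()["tool_rot"],degrees=True).as_matrix()
for a in sys.argv[1:]:
    v=np.array(eval(a)); print(a,"->",(M.T@v).round(4))
E
python3 w2t.py "[-.12,.05,.18]" "[-.02,.614,0]" "[-.01,.0375,0]" "[0,0,.04]"
```

```text
[-.12,.05,.18] -> [ 0.0842  0.0065 -0.2053]
[-.02,.614,0] -> [ 0.196   0.5789 -0.0624]
[-.01,.0375,0] -> [ 0.0201  0.0327 -0.0057]
[0,0,.04] -> [-0.0093 -0.0011 -0.0389]
```

Call:
move_arm(
  claw=[0,0,0,0,0,0],
  linear=[
    [0.014,0.001,-0.034],
    [0.014,0.001,-0.034],
    [0.014,0.001,-0.034],
    [0.014,0.001,-0.034],
    [0.014,0.001,-0.034],
    [0.014,0.001,-0.034],
  ],
  yaw=[0,0,0,0,0,0],
)

```text
time: 5.43
ee_pos: [0.6979, -0.2944, 0.3953]
tool_rot: [-178.4, 13.4, 162.7]
wrist_force: [0.2, 0.2, 1.2]
gripper_width: -0.0
```

Call:
move_arm(
  claw=[0,0,0,0,0,0,0,0,0,0,0,0],
  linear=[
    [0.0125,0.037,-0.004],
    [0.0125,0.037,-0.004],
    [0.0125,0.037,-0.004],
    [0.0125,0.037,-0.004],
    [0.0125,0.037,-0.004],
    [0.0125,0.037,-0.004],
    [0.0125,0.037,-0.004],
    [0.0125,0.037,-0.004],
    [0.0125,0.037,-0.004],
    [0.0125,0.037,-0.004],
    [0.0125,0.037,-0.004],
    [0.0125,0.037,-0.004],
  ],
  yaw=[0,0,0,0,0,0,0,0,0,0,0,0],
)

```text
time: 6.43
ee_pos: [0.6848, 0.1663, 0.3942]
tool_rot: [-178.4, 13.4, 162.7]
wrist_force: [0.3, -0.0, 0.2]
gripper_width: 0.002
```

```bash
python3 st.py
```

```text
t 6.43 j [17.7 34.6 54.3 99.5 -9.  34.3] p [0.6848 0.1663 0.3942] F [ 0.3 -0.   0.2] w 0.002
axes x [-0.9288  0.2885 -0.2326] y [ 0.3029  0.9526 -0.0279] z [ 0.2135 -0.0964 -0.9722] lean 13.55 az -24.3
```

```bash
python3 w2t.py "[.02,.02,.03]" "[0.024,.012,.03]"
```

```text
[.02,.02,.03] -> [-0.0198  0.0243 -0.0268]
[0.024,.012,.03] -> [-0.0258  0.0179 -0.0252]
```

Call:
move_arm(
  claw=[0,0,0,0,0,0],
  linear=[
    [-0.02,0.024,-0.027],
    [-0.02,0.024,-0.027],
    [-0.02,0.024,-0.027],
    [-0.02,0.024,-0.027],
    [-0.026,0.018,-0.025],
    [-0.026,0.018,-0.025],
  ],
  yaw=[0,0,0,0,0,0],
)

```text
time: 6.93
ee_pos: [0.6379, 0.1987, 0.4735]
tool_rot: [-178.9, 15.6, 162.8]
wrist_force: [0.5, -0.0, 0.4]
gripper_width: -0.0
```

```bash
python3 st.py;  python3 w2t.py "[.015,.006,.037]"
```

```text
t 6.93 j [ 22.3  39.4  77.5 116.7 -10.7  38.6] p [0.6379 0.1987 0.4735] F [ 0.5 -0.   0.4] w -0.0
axes x [-0.9203  0.2844 -0.2686] y [ 0.2999  0.9538 -0.0177] z [ 0.2512 -0.0969 -0.9631] lean 15.62 az -21.1
[.015,.006,.037] -> [-0.022   0.0096 -0.0324]
```

Call:
move_arm(
  claw=[0,0,0,0,0],
  linear=[
    [-0.011,0,-0.039],
    [-0.011,0,-0.039],
    [-0.011,0,-0.039],
    [-0.011,0,-0.039],
    [-0.011,0,-0.039],
  ],
  yaw=[0,0,0,0,0],
)

```text
time: 7.35
ee_pos: [0.5988, 0.1731, 0.5763]
tool_rot: [175.8, 22.8, 162.5]
wrist_force: [0.4, -0.3, 0.5]
gripper_width: 0.002
```

```bash
python3 st.py;  python3 w2t.py "[0,0,.041]" "[0,.04,0]"
```

```text
t 7.35 j [ 21.5  30.2  77.5 116.7 -10.7  36.2] p [0.5988 0.1731 0.5763] F [ 0.4 -0.3  0.5] w 0.002
axes x [-0.8794  0.2771 -0.3871] y [0.2728 0.9597 0.0673] z [ 0.3902 -0.0465 -0.9196] lean 23.14 az -6.8
[0,0,.041] -> [-0.0159  0.0028 -0.0377]
[0,.04,0] -> [ 0.0111  0.0384 -0.0019]
```

```bash
python3 w2t.py "[-.01,.025,.032]"
```

```text
[-.01,.025,.032] -> [ 0.0033  0.0234 -0.0345]
```

Call:
move_arm(
  claw=[0,0,0,0,0],
  linear=[
    [0.003,0.024,-0.034],
    [0.003,0.024,-0.034],
    [0.003,0.024,-0.034],
    [0.003,0.024,-0.034],
    [0.003,0.024,-0.034],
  ],
  yaw=[0,0,0,0,0],
)

```text
time: 7.77
ee_pos: [0.5272, 0.272, 0.6352]
tool_rot: [170.2, 28.6, 161.7]
wrist_force: [-0.3, 0.4, 0.6]
gripper_width: -0.001
```

```bash
python3 st.py;  python3 w2t.py "[-.01,.025,.032]" "[0,.04,0]"
```

```text
t 7.77 j [ 36.   25.3  77.5 116.7 -16.5  48. ] p [0.5272 0.272  0.6352] F [-0.3  0.4  0.6] w -0.001
axes x [-0.8334  0.2757 -0.4789] y [0.2322 0.9611 0.1493] z [ 0.5015  0.0132 -0.8651] lean 30.11 az 1.5
[-.01,.025,.032] -> [-0.0001  0.0265 -0.0324]
[0,.04,0] -> [0.011  0.0384 0.0005]
```

Call:
move_arm(
  claw=[0,0,0],
  linear=[
    [0,0.024,-0.032],
    [0,0.024,-0.032],
    [0,0.024,-0.032],
  ],
  yaw=[0,0,0],
)

```text
time: 8.02
ee_pos: [0.4828, 0.3171, 0.6646]
tool_rot: [166.5, 31.6, 161.0]
wrist_force: [-0.7, 0.7, 0.5]
gripper_width: 0.003
```

```bash
python3 st.py;  python3 w2t.py "[-.01,.025,.032]" "[0,.04,0]"
```

```text
t 8.02 j [ 44.3  23.   77.5 116.7 -20.5  54.4] p [0.4828 0.3171 0.6646] F [-0.7  0.7  0.5] w 0.003
axes x [-0.8056  0.2775 -0.5235] y [0.2008 0.9591 0.1995] z [ 0.5574  0.0556 -0.8284] lean 34.07 az 5.7
[-.01,.025,.032] -> [-0.0018  0.0284 -0.0307]
[0,.04,0] -> [0.0111 0.0384 0.0022]
```

Lean is now 34° at azimuth 5.7°, which is 1.6° off the plunger axis. Next I approach along the axis, starting 160 mm out from the head.

```bash
python3 w2t.py "np.array([-.0838,-.5677,-.4041])/18" "[-.0838,-.5677,-.4041]"
```

```text
np.array([-.0838,-.5677,-.4041])/18 -> [ 0.0067 -0.0357  0.0142]
[-.0838,-.5677,-.4041] -> [ 0.1215 -0.6419  0.2565]
```

Call:
move_arm(
  claw=[0,0,0,0,0,0,0,0,0,0],
  linear=[
    [0.0067,-0.0357,0.0142],
    [0.0067,-0.0357,0.0142],
    [0.0067,-0.0357,0.0142],
    [0.0067,-0.0357,0.0142],
    [0.0067,-0.0357,0.0142],
    [0.0067,-0.0357,0.0142],
    [0.0067,-0.0357,0.0142],
    [0.0067,-0.0357,0.0142],
    [0.0067,-0.0357,0.0142],
    [0.0067,-0.0357,0.0142],
  ],
  yaw=[0,0,0,0,0,0,0,0,0,0],
)

```text
time: 8.85
ee_pos: [0.4548, 0.0946, 0.5185]
tool_rot: [166.6, 31.6, 161.1]
wrist_force: [0.1, 0.2, 0.9]
gripper_width: 0.004
```

```bash
python3 st.py;  python3 w2t.py "np.array([.399,-.2506,.2605])-state()['ee_pos']"
```

```text
t 8.85 j [ 15.5 -16.7   1.7  74.8  -5.6  29. ] p [0.4548 0.0946 0.5185] F [0.1 0.2 0.9] w 0.004
axes x [-0.8056  0.2763 -0.5241] y [0.2006 0.9596 0.1975] z [ 0.5575  0.0539 -0.8284] lean 34.06 az 5.5
np.array([.399,-.2506,.2605])-state()['ee_pos'] -> [ 0.0848 -0.3934  0.164 ]
```

Call:
move_arm(
  claw=[0,0,0,0,0,0,0,0,0,0,0],
  linear=[
    [0.0077,-0.0358,0.0149],
    [0.0077,-0.0358,0.0149],
    [0.0077,-0.0358,0.0149],
    [0.0077,-0.0358,0.0149],
    [0.0077,-0.0358,0.0149],
    [0.0077,-0.0358,0.0149],
    [0.0077,-0.0358,0.0149],
    [0.0077,-0.0358,0.0149],
    [0.0077,-0.0358,0.0149],
    [0.0077,-0.0358,0.0149],
    [0.0077,-0.0358,0.0149],
  ],
  yaw=[0,0,0,0,0,0,0,0,0,0,0],
)

```text
time: 9.77
ee_pos: [0.4002, -0.243, 0.2677]
tool_rot: [166.9, 31.6, 161.2]
wrist_force: [1.4, 0.6, 0.3]
gripper_width: -0.003
```

```bash
cat > cam.py <<'E'
import sys,cv2,pickle
from workcell import grab_frame
n,tag,x,y,w,h,k=sys.argv[1],sys.argv[2],*map(int,sys.argv[3:8])
f=grab_frame(n); pickle.dump(f,open(f"{n}{tag}.pkl","wb"))
cv2.imwrite(f"pics/{n}_{tag}.png",cv2.resize(f["img"][y:y+h,x:x+w,::-1],None,fx=k,fy=k,interpolation=cv2.INTER_CUBIC))
E
python3 st.py; python3 cam.py side a 260 150 190 190 3;python3 cam.py top a 250 150 200 160 4; python3 w2t.py "np.array([.4883,-.2417,.128])-state()['ee_pos']"
```

```text
t 9.77 j [-49.  -12.2 -30.3  50.4  26.8 -28.7] p [ 0.4002 -0.243   0.2677] F [1.4 0.6 0.3] w -0.003
axes x [-0.8063  0.2751 -0.5237] y [0.2026 0.9602 0.1924] z [ 0.5557  0.0491 -0.8299] lean 33.91 az 5.0
np.array([.4883,-.2417,.128])-state()['ee_pos'] -> [-0.0009 -0.006   0.1629]
```

View pics/side_a.png

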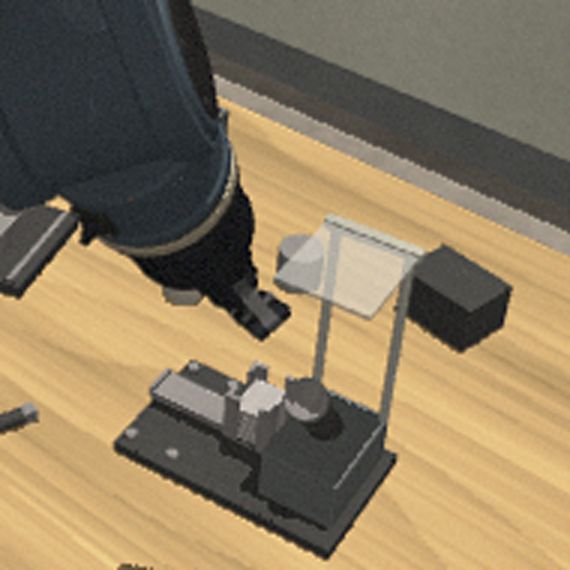

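View pics/top_a.png

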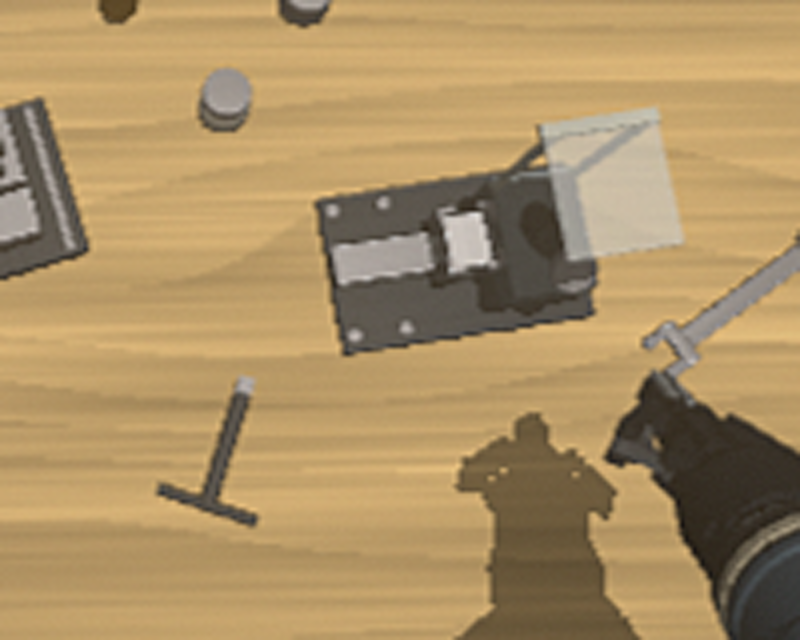

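Run:
```python
from h import *
for n,o,k in(("side",(260,150),3),("top",(250,150),4)):
    print(n,((proj(n,[.4002,-.243,.2677])-o)*k).round(0), ((proj(n,[.4883,-.2417,.128])-o)*k).round(0))
```

```text
side [[244. 307.]] [[302. 393.]]
top [[652. 383.]] [[575. 272.]]
```

Run:
```python
from h import *
import pickle
for n,o,w,h,k in(("side",(310,210),70,70,8),("top",(390,230),60,60,9)):
    im=pickle.load(open(n+"a.pkl","rb"))["img"][o[1]:o[1]+h,o[0]:o[0]+w,::-1]
    im=cv2.resize(im,None,fx=k,fy=k,interpolation=cv2.INTER_CUBIC)
    im=cv2.convertScaleAbs(im,alpha=2.2,beta=20)
    t=np.array([.5557,.0491,-.8299]);p=np.array([.4002,-.243,.2677]);y=np.array([.2026,.9602,.1924]);x=np.array([-.8063,.2751,-.5237])
    for P,c in((p,(0,0,255)),(p-.0187*t,(0,255,0)),(p-.073*t,(255,0,0)),(p+.015*y,(0,255,255)),(p+.011*x,(255,0,255))):
        q=((proj(n,P)[0]-o+.5)*k-.5).round().astype(int); cv2.circle(im,tuple(int(v) for v in q),5,c,-1)
    cv2.imwrite(f"pics/{n}_tip.png",im)
a=cv2.imread("pics/side_tip.png");b=cv2.imread("pics/top_tip.png")[:,:];m=np.zeros((560,1100,3),np.uint8);m[:560,:560]=a;m[:540,560:]=b;cv2.imwrite("pics/tip.png",cv2.resize(m,(800,407)))
```

```text
(no output)
```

View pics/tip.png

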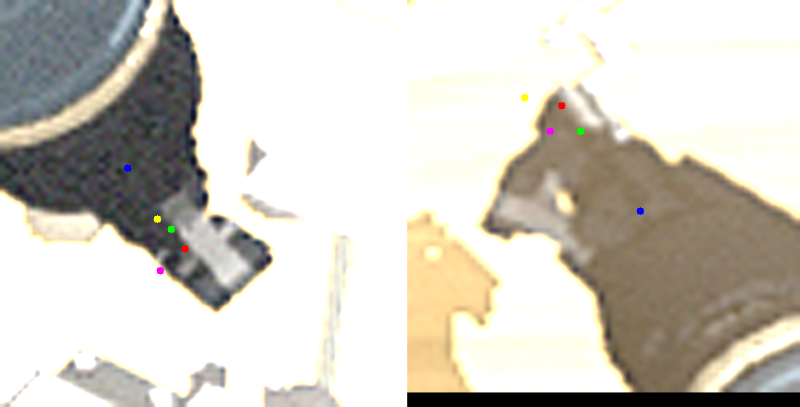

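```bash
python3 st.py; python3 cam.py side b 240 140 150 120 5;python3 cam.py top b 370 220 150 120 5; python3 st.py
python3 - <<'E'
from h import *
from workcell import state
s=state();p=s["ee_pos"];M=R.from_euler("xyz",s["tool_rot"],degrees=True).as_matrix()
for n,o in(("side",(240,140)),("top",(370,220))):
    im=cv2.convertScaleAbs(cv2.imread(f"pics/{n}_b.png"),alpha=1.8,beta=15)
    def pt(v): return tuple(int(a) for a in ((proj(n,p+M@np.array(v))[0]-o+.5)*5-.5).round())
    cv2.line(im,pt([0,0,0]),pt([0,0,-.15]),(0,0,255),1)
    cv2.line(im,pt([0,-.04,-.073]),pt([0,.04,-.073]),(0,255,0),1)
    cv2.line(im,pt([-.038,0,-.073]),pt([.038,0,-.073]),(255,0,0),1)
    cv2.circle(im,pt([0,0,0]),4,(0,255,255),-1)
    cv2.imwrite(f"pics/{n}_b2.png",im)
E
```

```text
t 9.87 j [-49.1 -11.9 -30.4  50.4  26.7 -28.6] p [ 0.399  -0.2439  0.2644] F [-0.7  0.4  0.1] w 0.0
axes x [-0.8081  0.2804 -0.5181] y [0.2073 0.9585 0.1956] z [ 0.5514  0.0506 -0.8327] lean 33.62 az 5.2
t 9.97 j [-48.8 -12.2 -30.2  50.5  26.7 -28.4] p [ 0.4006 -0.2417  0.2674] F [ 0.4 -0.2  0.6] w 0.001
axes x [-0.8073  0.2776 -0.5207] y [0.2043 0.9593 0.1947] z [ 0.5536  0.0508 -0.8312] lean 33.78 az 5.2
```

View pics/side_b2.png

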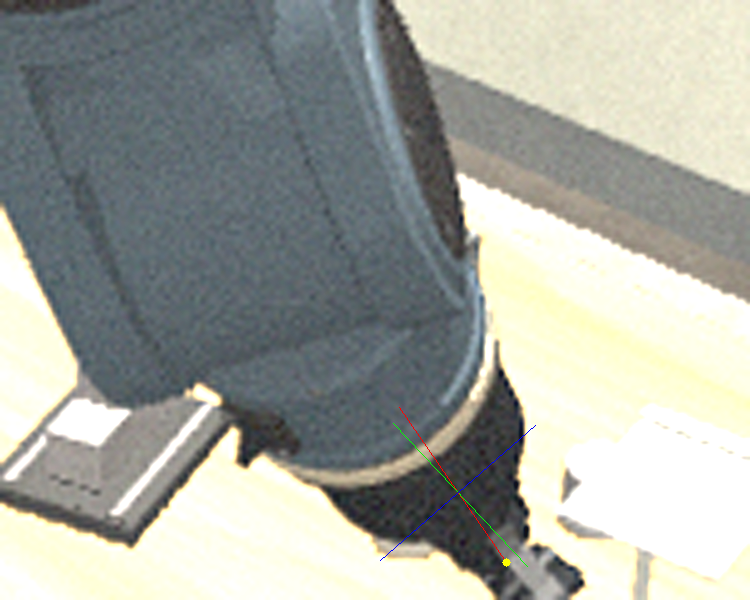

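View pics/top_b2.png

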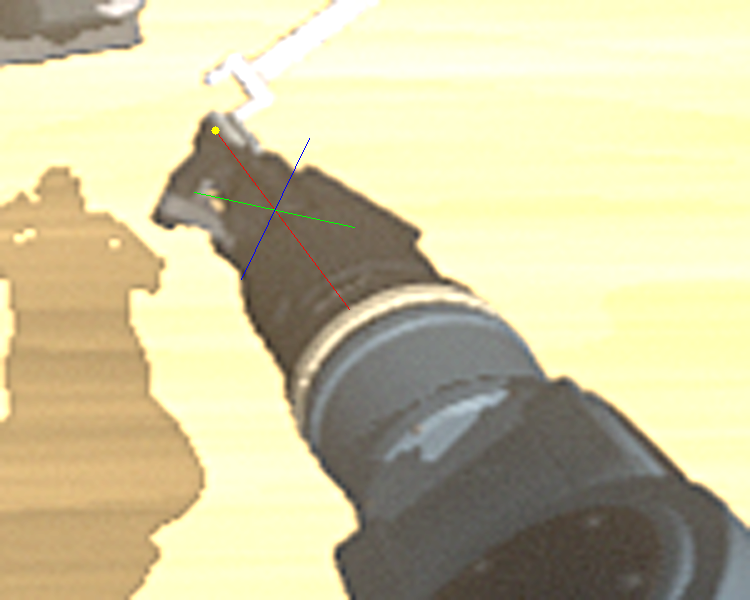

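The tip is on target in the top view. The dark lobe beyond it in the side view is just the near knuckle. The arm was still settling, so I'll advance to about 25 mm short of the head.

Call:
move_arm(
  claw=[0,0,0,0,0,0,0,0],
  linear=[
    [0,0,0.02],
    [0,0,0.03],
    [0,0,0.03],
    [0,-0.002,0.025],
    [0,-0.002,0.02],
    [0,0,0.01],
    [0,0,0],
    [0,0,0],
  ],
  yaw=[0,0,0,0,0,0,0,0],
)

```text
time: 10.63
ee_pos: [0.4757, -0.2367, 0.155]
tool_rot: [166.8, 31.4, 161.3]
wrist_force: [0.5, -0.5, -0.5]
gripper_width: 0.0
```

```bash
python3 st.py; python3 cam.py side c 310 200 110 110 6;python3 cam.py top c 330 160 130 100 6;  python3 w2t.py "np.array([.4883,-.2417,.128])-state()['ee_pos']" "[np.sin(.611)*np.cos(.142),np.sin(.611)*np.sin(.142),-np.cos(.611)]"
```

```text
t 10.63 j [-40.1  -2.2 -39.5  27.6  23.4 -19.8] p [ 0.4757 -0.2367  0.155 ] F [ 0.5 -0.5 -0.5] w 0.0
axes x [-0.8081  0.2739 -0.5215] y [0.1998 0.9603 0.1946] z [ 0.5541  0.0531 -0.8308] lean 33.82 az 5.5
np.array([.4883,-.2417,.128])-state()['ee_pos'] -> [ 0.0028 -0.0068  0.0295]
[np.sin(.611)*np.cos(.142),np.sin(.611)*np.sin(.142),-np.cos(.611)] -> [-0.0087  0.0329  0.9994]
```

View pics/side_c.png

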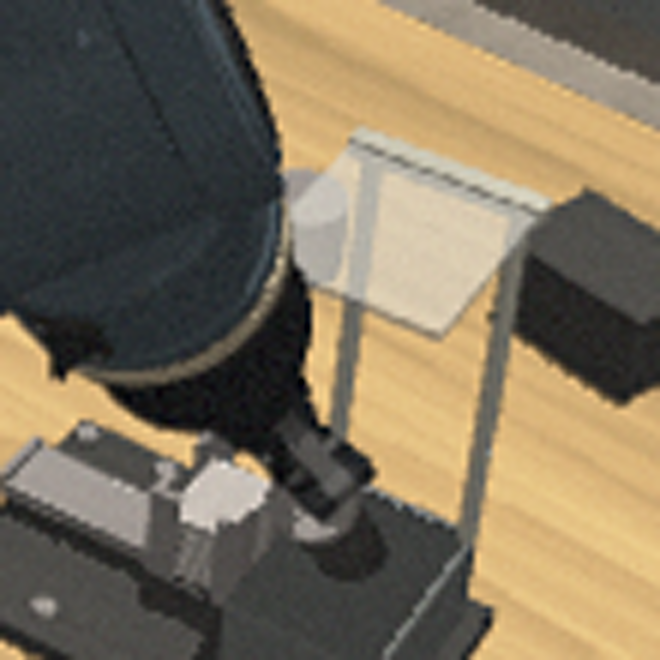

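View pics/top_c.png

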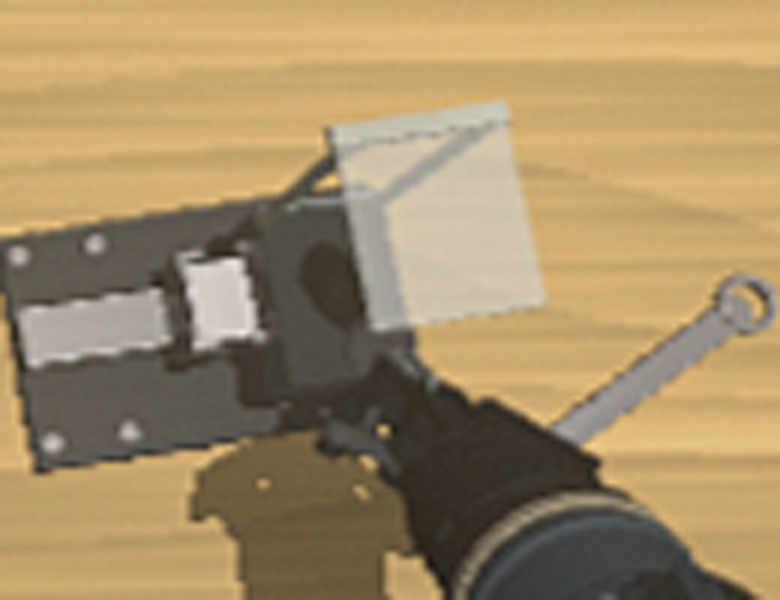

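Call:
move_arm(
  claw=[0,0,0,0,0,0,0,0,0,0,0,0],
  linear=[
    [0.001,-0.002,0.006],
    [0.001,-0.002,0.006],
    [0.001,-0.002,0.005],
    [0,-0.001,0.004],
    [0,0,0.003],
    [0,0,0.002],
    [0,0,0.002],
    [0,0,0.002],
    [0,0,0.002],
    [0,0,0.002],
    [0,0,0.002],
    [0,0,0],
  ],
  yaw=[0,0,0,0,0,0,0,0,0,0,0,0],
)

```text
time: 11.73
ee_pos: [0.4912, -0.2411, 0.1202]
tool_rot: [166.7, 31.3, 161.2]
wrist_force: [-4.8, 1.4, 2.8]
gripper_width: -0.0
```

```bash
python3 st.py; python3 w2t.py "np.array([.4883,-.2417,.128])-state()['ee_pos']" "state()['wrist_force']"
```

```text
t 11.73 j [-39.2   1.9 -41.2  21.5  23.  -18.8] p [ 0.4912 -0.2411  0.1202] F [-4.8  1.4  2.8] w -0.0
axes x [-0.8085  0.2759 -0.5197] y [0.2016 0.9597 0.1958] z [ 0.5528  0.0536 -0.8316] lean 33.74 az 5.5
np.array([.4883,-.2417,.128])-state()['ee_pos'] -> [-0.0019  0.0004 -0.0081]
state()['wrist_force'] -> [ 2.8314  0.9446 -4.9516]
```

Call:
move_arm(
  claw=[0,0,0,0,0,0,0,0,0,0,0,0],
  linear=[
    [0,0,0.0018],
    [0,0,0.0018],
    [0,0.0001,0.0018],
    [0,0,0.0018],
    [0,0,0.0018],
    [0,0.0002,0.0018],
    [0,0,0.0018],
    [0,0.0002,0.0018],
    [0,0,0.0018],
    [0,0.0002,0.0015],
    [0,0,0.0015],
    [0,0,0.001],
  ],
  yaw=[0,0,0,0,0,0,0,0,0,0,0,0],
)

```text
time: 12.73
ee_pos: [0.5025, -0.2396, 0.1039]
tool_rot: [166.8, 31.3, 161.2]
wrist_force: [-7.1, 1.5, 8.0]
gripper_width: -0.0
```

```bash
python3 st.py; python3 w2t.py "np.array([.4883,-.2417,.128])-state()['ee_pos']" "state()['wrist_force']"
```

```text
t 12.73 j [-38.    4.  -41.9  18.2  22.5 -17.7] p [ 0.5025 -0.2396  0.1039] F [-7.1  1.5  8. ] w -0.0
axes x [-0.8083  0.2759 -0.5202] y [0.2017 0.9597 0.1956] z [ 0.5532  0.0532 -0.8314] lean 33.76 az 5.5
np.array([.4883,-.2417,.128])-state()['ee_pos'] -> [-0.0016 -0.0002 -0.028 ]
state()['wrist_force'] -> [  1.9867   1.5356 -10.4939]
```

Call:
move_arm(
  claw=[0,0,0,0,0,0,0,0],
  linear=[
    [0,0,0.0012],
    [0,0,0.0012],
    [0,0.0002,0.0012],
    [0,0,0.0012],
    [0,0,0.0012],
    [0,0.0002,0.001],
    [0,0,0.001],
    [0,0,0.001],
  ],
  yaw=[0,0,0,0,0,0,0,0],
)

```text
time: 13.4
ee_pos: [0.5076, -0.2389, 0.0967]
tool_rot: [166.8, 31.4, 161.1]
wrist_force: [-8.8, 1.1, 8.7]
gripper_width: 0.002
```

```bash
python3 st.py; python3 w2t.py "np.array([.4883,-.2417,.128])-state()['ee_pos']" "state()['wrist_force']"
```

```text
t 13.4 j [-37.5   5.  -42.2  16.8  22.3 -17.2] p [ 0.5076 -0.2389  0.0967] F [-8.8  1.1  8.7] w 0.002
axes x [-0.8082  0.2759 -0.5203] y [0.2019 0.9597 0.1954] z [ 0.5532  0.0529 -0.8313] lean 33.76 az 5.5
np.array([.4883,-.2417,.128])-state()['ee_pos'] -> [-0.0015 -0.0005 -0.0369]
state()['wrist_force'] -> [  2.8966   0.9355 -11.9982]
```

Not on the stop yet; the axial force is 12 N. I'll creep in short calls.

Call:
move_arm(
  claw=[0,0,0],
  linear=[
    [0,0,0.0009],
    [0,0,0.0008],
    [0,0,0.0008],
  ],
  yaw=[0,0,0],
)

```text
time: 13.65
ee_pos: [0.5089, -0.2387, 0.0946]
tool_rot: [166.8, 31.4, 161.2]
wrist_force: [-12.4, 1.1, 14.5]
gripper_width: 0.004
```

Call:
move_arm(
  claw=[0,0],
  linear=[
    [0,0,0.0007],
    [0,0,0.0006],
  ],
  yaw=[0,0],
)

```text
time: 13.82
ee_pos: [0.5093, -0.2387, 0.0942]
tool_rot: [166.8, 31.4, 161.1]
wrist_force: [-45.2, 5.3, 50.2]
gripper_width: 0.002
```

```bash
python3 st.py; python3 w2t.py "np.array([.4883,-.2417,.128])-state()['ee_pos']" "state()['wrist_force']"
```

```text
t 13.82 j [-37.3   5.3 -42.3  16.3  22.2 -17. ] p [ 0.5093 -0.2387  0.0942] F [-45.2   5.3  50.2] w 0.002
axes x [-0.8078  0.2763 -0.5206] y [0.2022 0.9596 0.1956] z [ 0.5536  0.0528 -0.8311] lean 33.79 az 5.4
np.array([.4883,-.2417,.128])-state()['ee_pos'] -> [-0.0014 -0.0005 -0.0399]
state()['wrist_force'] -> [ 11.836    5.7695 -66.4198]
```

On the stop at 67 N, so I'm easing off straight away.

Call:
move_arm(
  claw=[0,0,0],
  linear=[
    [0,0,-0.001],
    [0,0,0],
    [0,0,0],
  ],
  yaw=[0,0,0],
)

```text
time: 14.07
ee_pos: [0.509, -0.2387, 0.0946]
tool_rot: [166.8, 31.4, 161.1]
wrist_force: [-15.3, 2.3, 16.0]
gripper_width: 0.001
```

```bash
python3 st.py; python3 w2t.py "np.array([.4883,-.2417,.128])-state()['ee_pos']" "state()['wrist_force']"
```

```text
t 14.07 j [-37.4   5.3 -42.2  16.4  22.2 -17. ] p [ 0.509  -0.2387  0.0946] F [-15.3   2.3  16. ] w 0.001
axes x [-0.8081  0.2761 -0.5204] y [0.2019 0.9597 0.1956] z [ 0.5534  0.053  -0.8312] lean 33.78 az 5.5
np.array([.4883,-.2417,.128])-state()['ee_pos'] -> [-0.0015 -0.0006 -0.0394]
state()['wrist_force'] -> [  4.6666   2.1973 -21.6535]
```

Held home for over 0.25 s. Now I let the plunger back, retreating along the axis.

Call:
move_arm(
  claw=[0,0,0,0,0,0,0,0,0,0,0],
  linear=[
    [0,0,-0.004],
    [0,0,-0.006],
    [0,0,-0.008],
    [0,0,-0.008],
    [0,0,-0.01],
    [0,0,-0.02],
    [0,0,-0.03],
    [0,0,-0.03],
    [0,0,-0.03],
    [0,0,-0.02],
    [0,0,-0.01],
  ],
  yaw=[0,0,0,0,0,0,0,0,0,0,0],
)

```text
time: 14.98
ee_pos: [0.4112, -0.2486, 0.2435]
tool_rot: [166.9, 31.5, 161.2]
wrist_force: [0.1, -0.4, 0.2]
gripper_width: 0.001
```

```bash
python3 st.py; python3 cam.py side d 290 215 125 120 5;python3 cam.py top d 320 165 110 80 7
```

```text
t 14.98 j [-48.3 -10.2 -32.3  46.1  26.6 -28. ] p [ 0.4112 -0.2486  0.2435] F [ 0.1 -0.4  0.2] w 0.001
axes x [-0.807   0.2752 -0.5226] y [0.2019 0.9601 0.1937] z [ 0.555   0.0508 -0.8303] lean 33.87 az 5.2
```

View pics/side_d.png

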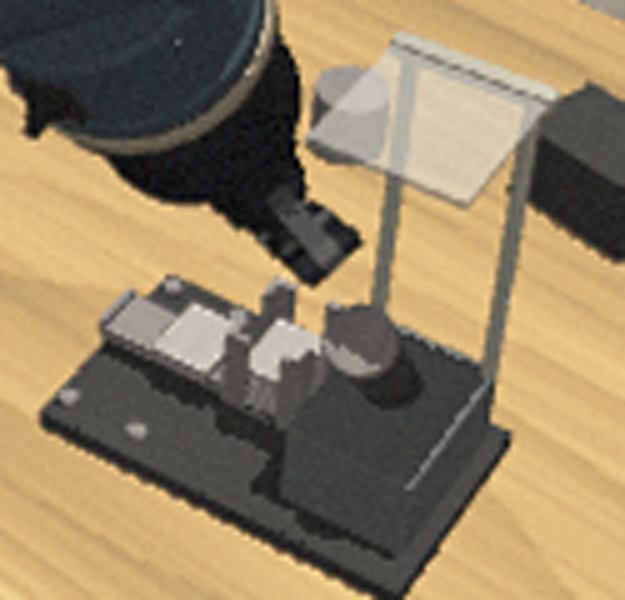

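View pics/top_d.png

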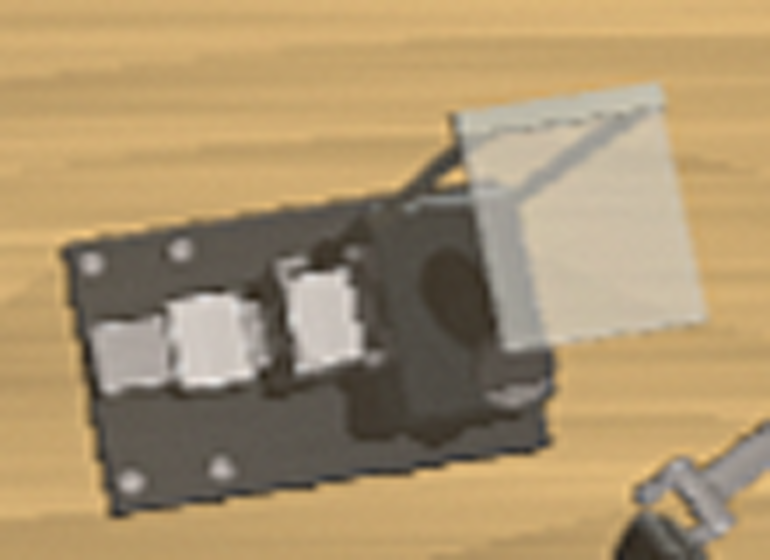

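The plate is out on the strip, at about (210,340) in the top crop. The stack has dropped and the plunger is back. Gripping the plate needs the tool upright again, so I'll fit a quick planar arm model to find which limit un-leans it.

```bash
cat > pl.py <<'E'
import numpy as np
from scipy.optimize import least_squares
D=np.array([[12.2,-2.0,75.8,.4997,.2308],[48.63,77.5,116.66,.694,.3577],[38.74,77.5,116.65,.6645,.4751],[26.44,53.2,104.93,.6309,.4691],[60.7,77.5,93.3,.887,.215]])
def fk(q,j2,j3,j4):
    r0,z0,L1,L2,c,L3=q; a=np.radians
    return r0+L1*np.sin(a(j2))+L2*np.cos(a(j2-j3)+c)+L3*np.cos(a(j2-j3+j4)), z0+L1*np.cos(a(j2))-L2*np.sin(a(j2-j3)+c)-L3*np.sin(a(j2-j3+j4))
f=least_squares(lambda q:np.r_[fk(q,*D[:,:3].T)[0]-D[:,3],fk(q,*D[:,:3].T)[1]-D[:,4]],[0,.3,.35,.35,0,.2])
q=f.x
if __name__=="__main__":
    print(q.round(4),np.abs(f.fun).max())
    for j in [(-42.67,-65.05,90-34-22.4),(-42.67,-65.05,67.6),(-20,-65.05,45),(0,-65.05,25),(0,-65.05,-9),(-20,-65.05,11)]:
        r,z=fk(q,*j);print(j,round(r,3),round(z,3),"lean",90-(j[0]-j[1]+j[2]))
E
python3 pl.py
```

```text
[-0.0007  0.2441  0.4861  0.3989 -0.1668  0.4562] 0.00046088522830198264
(-42.67, -65.05, 33.6) 0.314 0.135 lean 34.02
(-42.67, -65.05, 67.6) 0.059 0.057 lean 0.020000000000010232
(-20, -65.05, 45) 0.157 0.013 lean -0.04999999999999716
(0, -65.05, 25) 0.225 -0.055 lean -0.04999999999999716
(0, -65.05, -9) 0.48 0.023 lean 33.95
(-20, -65.05, 11) 0.413 0.091 lean 33.95
```

```bash
python3 - <<'E'
from h import *
for n in cams:
    c=cams[n];Rm=cv2.Rodrigues(c["rvec"])[0];print(n,(-Rm.T@c["tvec"]).round(3))
    Ki=np.linalg.inv(c["camera_matrix"])
    for uv in [(0,0),(559,0),(0,419),(559,419)]:
        d=Rm.T@Ki@[*uv,1];o=-Rm.T@c["tvec"];l=-o[2]/d[2];print(uv,(o+l*d).round(2) if l>0 else "sky")
E
python3 - <<'E'
import cv2
im=cv2.imread("pics/side0.png");print(im.shape)
E
```

```text
side [-0.193 -0.648  0.87 ]
(0, 0) [1.35 4.37 0.  ]
(559, 0) [ 4.69  0.63 -0.  ]
(0, 419) [-0.2   0.12  0.  ]
(559, 419) [ 0.56 -0.68  0.  ]
top [0.34  0.075 1.196]
(0, 0) [1.3  1.05 0.  ]
(559, 0) [ 1.27 -0.92  0.  ]
(0, 419) [-0.06  0.9   0.  ]
(559, 419) [-0.09 -0.72  0.  ]
(420, 560, 3)
```

The dispenser part looks right. To take the lean off I need the arm on the opposite azimuth (about -168°), where the same limit-push leans the other way. I'll retract and turn the jaws first.

Call:
move_arm(
  claw=[0,0,0,0,0,0,0,0,0,0],
  linear=[
    [0,0,-0.012],
    [0,0,-0.012],
    [0,0,-0.012],
    [0,0,-0.012],
    [0,0,-0.012],
    [0,0,-0.012],
    [0,0,-0.012],
    [0,0,-0.012],
    [0,0,-0.012],
    [0,0,-0.012],
  ],
  yaw=[0.12,0.12,0.12,0.12,0.12,0.12,0.12,0.12,0.12,0.12],
)

```text
time: 15.92
ee_pos: [0.3453, -0.2541, 0.3397]
tool_rot: [146.3, 0.1, 95.8]
wrist_force: [-0.3, -0.3, 0.1]
gripper_width: 0.003
```

```bash
python3 st.py; python3 w2t.py "np.array([.1,-.45,.36])-state()['ee_pos']" "np.array([-.2,-.38,.34])-np.array([.1,-.45,.36])" "np.array([-.36,-.08,.27])-np.array([-.2,-.38,.34])"
```

```text
t 15.92 j [-57.8 -14.  -20.5  66.8  29.8  30.9] p [ 0.3453 -0.2541  0.3397] F [-0.3 -0.3  0.1] w 0.003
axes x [-0.1004  0.9949 -0.0018] y [0.8275 0.0845 0.5551] z [ 0.5524  0.0543 -0.8318] lean 33.71 az 5.6
np.array([.1,-.45,.36])-state()['ee_pos'] -> [-0.1703 -0.2083 -0.163 ]
np.array([-.2,-.38,.34])-np.array([.1,-.45,.36]) -> [ 0.0998 -0.2534 -0.1453]
np.array([-.36,-.08,.27])-np.array([-.2,-.38,.34]) -> [ 0.3147 -0.1459 -0.0139]
```

Call:
move_arm(
  claw=[0,0,0,0,0,0,0,0],
  linear=[
    [-0.0213,-0.026,-0.0204],
    [-0.0213,-0.026,-0.0204],
    [-0.0213,-0.026,-0.0204],
    [-0.0213,-0.026,-0.0204],
    [-0.0213,-0.026,-0.0204],
    [-0.0213,-0.026,-0.0204],
    [-0.0213,-0.026,-0.0204],
    [-0.0213,-0.026,-0.0204],
  ],
  yaw=[0,0,0,0,0,0,0,0],
)

```text
time: 16.58
ee_pos: [0.1027, -0.45, 0.3602]
tool_rot: [146.3, 0.3, 96.0]
wrist_force: [1.4, -1.1, 0.2]
gripper_width: -0.001
```

Call:
move_arm(
  claw=[0,0,0,0,0,0,0,0],
  linear=[
    [0.0125,-0.0317,-0.0182],
    [0.0125,-0.0317,-0.0182],
    [0.0125,-0.0317,-0.0182],
    [0.0125,-0.0317,-0.0182],
    [0.0125,-0.0317,-0.0182],
    [0.0125,-0.0317,-0.0182],
    [0.0125,-0.0317,-0.0182],
    [0.0125,-0.0317,-0.0182],
  ],
  yaw=[0,0,0,0,0,0,0,0],
)

```text
time: 17.25
ee_pos: [-0.1979, -0.3797, 0.3397]
tool_rot: [146.2, 0.3, 96.0]
wrist_force: [-0.7, -1.1, 0.4]
gripper_width: -0.003
```

```bash
python3 st.py; python3 w2t.py "np.array([-.36,-.08,.28])-state()['ee_pos']"
```

```text
t 17.25 j [-133.2   25.7   22.8  113.7   21.5  -54.5] p [-0.1979 -0.3797  0.3397] F [-0.7 -1.1  0.4] w -0.003
axes x [-0.1054  0.9944 -0.0053] y [0.8264 0.0905 0.5558] z [ 0.5531  0.0542 -0.8313] lean 33.76 az 5.6
np.array([-.36,-.08,.28])-state()['ee_pos'] -> [ 0.3154 -0.14   -0.0238]
```

Call:
move_arm(
  claw=[0,0,0,0,0,0,0,0,0],
  linear=[
    [0.034,-0.018,0.001],
    [0.034,-0.018,0.001],
    [0.034,-0.018,0.001],
    [0.034,-0.018,0.001],
    [0.034,-0.018,0.001],
    [0.034,-0.018,0.001],
    [0.034,-0.018,0.001],
    [0.034,-0.018,0.001],
    [0.034,-0.018,0.001],
  ],
  yaw=[0,0,0,0,0,0,0,0,0],
)

```text
time: 18.0
ee_pos: [-0.3579, -0.0887, 0.2402]
tool_rot: [146.2, 0.3, 96.0]
wrist_force: [-1.8, -0.2, -0.2]
gripper_width: 0.002
```

```bash
python3 st.py; python3 w2t.py "[-.01,0,.039]" "[0,0,.04]"
```

```text
t 18.0 j [-168.8   27.7   10.1  106.1    3.1  -85.9] p [-0.3579 -0.0887  0.2402] F [-1.8 -0.2 -0.2] w 0.002
axes x [-0.1054  0.9944 -0.0058] y [0.8263 0.0908 0.5558] z [ 0.5532  0.0538 -0.8313] lean 33.77 az 5.6
[-.01,0,.039] -> [ 0.0008  0.0134 -0.038 ]
[0,0,.04] -> [-0.0002  0.0222 -0.0333]
```

Call:
move_arm(
  claw=[0,0,0,0,0],
  linear=[
    [0,0.022,-0.033],
    [0,0.022,-0.033],
    [0,0.022,-0.033],
    [0,0.021,-0.034],
    [0,0.02,-0.035],
  ],
  yaw=[0,0,0,0,0],
)

```text
time: 18.42
ee_pos: [-0.325, -0.0854, 0.353]
tool_rot: [150.6, 0.7, 95.8]
wrist_force: [-0.4, -0.4, -0.7]
gripper_width: -0.0
```

```bash
python3 st.py; python3 w2t.py "[0,0,.04]" "[-.039,-.008,0]"
```

```text
t 18.42 j [-168.5   19.5   16.8  116.6    3.4  -85.4] p [-0.325  -0.0854  0.353 ] F [-0.4 -0.4 -0.7] w -0.0
axes x [-0.1009  0.9948 -0.0125] y [0.8662 0.094  0.4907] z [ 0.4893  0.0387 -0.8712] lean 29.4 az 4.5
[0,0,.04] -> [-0.0005  0.0196 -0.0348]
[-.039,-.008,0] -> [-0.004  -0.0345 -0.0194]
```

```bash
python3 w2t.py "[-.02,-.004,.035]"
```

```text
[-.02,-.004,.035] -> [-0.0024 -0.0005 -0.0404]
```

Call:
move_arm(
  claw=[0,0,0,0,0,0],
  linear=[
    [-0.002,0,-0.04],
    [-0.002,-0.002,-0.04],
    [-0.002,-0.003,-0.04],
    [-0.002,-0.004,-0.04],
    [-0.002,-0.005,-0.04],
    [-0.002,-0.006,-0.04],
  ],
  yaw=[0,0,0,0,0,0],
)

```text
time: 18.92
ee_pos: [-0.3848, -0.1003, 0.3823]
tool_rot: [159.7, 1.7, 95.4]
wrist_force: [-0.5, 0.4, -0.1]
gripper_width: 0.0
```

```bash
python3 st.py; python3 w2t.py "[-.02,-.004,.035]"  "[0,0,.04]"
```

```text
t 18.92 j [-168.3   20.5   27.   116.6    3.7  -84.7] p [-0.3848 -0.1003  0.3823] F [-0.5  0.4 -0.1] w 0.0
axes x [-0.0938  0.9952 -0.0288] y [0.9329 0.0979 0.3467] z [ 0.3478  0.0056 -0.9375] lean 20.36 az 0.9
[-.02,-.004,.035] -> [-0.0031 -0.0069 -0.0398]
[0,0,.04] -> [-0.0012  0.0139 -0.0375]
```

Call:
move_arm(
  claw=[0,0,0,0,0,0,0],
  linear=[
    [-0.003,-0.007,-0.04],
    [-0.003,-0.008,-0.04],
    [-0.003,-0.009,-0.039],
    [-0.003,-0.01,-0.039],
    [-0.003,-0.01,-0.039],
    [-0.003,-0.011,-0.039],
    [-0.003,-0.012,-0.039],
  ],
  yaw=[0,0,0,0,0,0,0],
)

```text
time: 19.5
ee_pos: [-0.4489, -0.1178, 0.4321]
tool_rot: [171.2, 3.1, 95.0]
wrist_force: [0.3, -0.3, 0.7]
gripper_width: 0.001
```

```bash
python3 st.py; python3 w2t.py "[-.02,-.004,.035]"  "[0,0,.04]" "[0,.04,0]"
```

```text
t 19.5 j [-168.1   21.4   39.6  116.6    4.1  -83.6] p [-0.4489 -0.1178  0.4321] F [ 0.3 -0.3  0.7] w 0.001
axes x [-0.0873  0.9947 -0.0539] y [0.9838 0.0946 0.1526] z [ 0.1569 -0.0397 -0.9868] lean 9.31 az -14.2
[-.02,-.004,.035] -> [-0.0041 -0.0147 -0.0375]
[0,0,.04] -> [-0.0022  0.0061 -0.0395]
[0,.04,0] -> [ 0.0398  0.0038 -0.0016]
```

Call:
move_arm(
  claw=[0,0,0,0,0,0,0],
  linear=[
    [0,-0.014,-0.038],
    [0,-0.014,-0.038],
    [0,-0.015,-0.038],
    [0,-0.016,-0.038],
    [0,-0.017,-0.037],
    [0,-0.018,-0.037],
    [0,-0.019,-0.037],
  ],
  yaw=[0,0,0,0,0,0,0],
)

```text
time: 20.08
ee_pos: [-0.5071, -0.107, 0.4954]
tool_rot: [-176.7, 4.5, 94.9]
wrist_force: [-0.6, -0.7, -0.7]
gripper_width: 0.004
```

```bash
python3 st.py; python3 w2t.py "[-.02,-.004,.035]"  "[0,0,.04]" "[0,.04,0]"
```

```text
t 20.08 j [-170.7   22.1   52.3  116.6    4.2  -85.3] p [-0.5071 -0.107   0.4954] F [-0.6 -0.7 -0.7] w 0.004
axes x [-0.0858  0.9932 -0.0786] y [ 0.995   0.0814 -0.0574] z [-0.0506 -0.0831 -0.9953] lean 5.58 az -121.3
[-.02,-.004,.035] -> [-0.005  -0.0222 -0.0335]
[0,0,.04] -> [-0.0031 -0.0023 -0.0398]
[0,.04,0] -> [ 0.0397  0.0033 -0.0033]
```

Run:
```python
import numpy as np
from workcell import state
from scipy.spatial.transform import Rotation as R
s=state();M=R.from_euler("xyz",s["tool_rot"],degrees=True).as_matrix();p=s["ee_pos"]
for w in [(-.26,-.32,.43),(.06,-.40,.42),(.36,-.2,.42),(.38,.12,.42),(.22,.37,.42)]:
    w=np.array(w);d=M.T@(w-p);n=int(np.ceil(np.linalg.norm(d)/.0400));print(w,n,(d/n).round(4));p=w
```

```text
[-0.26 -0.32  0.43] 9 [-0.0253  0.0258  0.0078]
[ 0.06 -0.4   0.42] 9 [-0.0118  0.0347  0.    ]
[ 0.36 -0.2   0.42] 10 [ 0.0173  0.0315 -0.0032]
[0.38 0.12 0.42] 9 [ 0.0351  0.0051 -0.0031]
[0.22 0.37 0.42] 8 [ 0.0328 -0.0174 -0.0016]
```

Call:
move_arm(
  claw=[0,0,0,0,0,0,0,0,0],
  linear=[
    [-0.0253,0.0258,0.0078],
    [-0.0253,0.0258,0.0078],
    [-0.0253,0.0258,0.0078],
    [-0.0253,0.0258,0.0078],
    [-0.0253,0.0258,0.0078],
    [-0.0253,0.0258,0.0078],
    [-0.0253,0.0258,0.0078],
    [-0.0253,0.0258,0.0078],
    [-0.0253,0.0258,0.0078],
  ],
  yaw=[0,0,0,0,0,0,0,0,0],
)

```text
time: 20.83
ee_pos: [-0.2603, -0.3188, 0.4306]
tool_rot: [-176.7, 4.5, 94.9]
wrist_force: [-0.8, 1.0, -0.5]
gripper_width: 0.0
```

Call:
move_arm(
  claw=[0,0,0,0,0,0,0,0,0],
  linear=[
    [-0.0118,0.0347,0],
    [-0.0118,0.0347,0],
    [-0.0118,0.0347,0],
    [-0.0118,0.0347,0],
    [-0.0118,0.0347,0],
    [-0.0118,0.0347,0],
    [-0.0118,0.0347,0],
    [-0.0118,0.0347,0],
    [-0.0118,0.0347,0],
  ],
  yaw=[0,0,0,0,0,0,0,0,0],
)

```text
time: 21.58
ee_pos: [0.0604, -0.3979, 0.4215]
tool_rot: [-176.7, 4.5, 95.0]
wrist_force: [-1.5, -1.1, 0.2]
gripper_width: -0.002
```

Call:
move_arm(
  claw=[0,0,0,0,0,0,0,0,0,0],
  linear=[
    [0.0173,0.0315,-0.0032],
    [0.0173,0.0315,-0.0032],
    [0.0173,0.0315,-0.0032],
    [0.0173,0.0315,-0.0032],
    [0.0173,0.0315,-0.0032],
    [0.0173,0.0315,-0.0032],
    [0.0173,0.0315,-0.0032],
    [0.0173,0.0315,-0.0032],
    [0.0173,0.0315,-0.0032],
    [0.0173,0.0315,-0.0032],
  ],
  yaw=[0,0,0,0,0,0,0,0,0,0],
)

```text
time: 22.42
ee_pos: [0.3601, -0.196, 0.4218]
tool_rot: [-176.7, 4.5, 95.0]
wrist_force: [0.3, -1.9, 0.1]
gripper_width: 0.001
```

```bash
python3 st.py; python3 cam.py top e 0 0 560 420 1
python3 - <<'E'
import numpy as np
from workcell import state
from scipy.spatial.transform import Rotation as R
s=state();M=R.from_euler("xyz",s["tool_rot"],degrees=True).as_matrix();p=s["ee_pos"]
for w in [(.38,.12,.42),(.22,.37,.42)]:
    w=np.array(w);d=M.T@(w-p);n=int(np.ceil(np.linalg.norm(d)/.0400));print(w,n,(d/n).round(4));p=w
E
```

```text
t 22.42 j [-24.3   5.2  17.5 102.9  -5.5  60.9] p [ 0.3601 -0.196   0.4218] F [ 0.3 -1.9  0.1] w 0.001
axes x [-0.0862  0.9932 -0.0784] y [ 0.995   0.0819 -0.0573] z [-0.0505 -0.083  -0.9953] lean 5.58 az -121.3
[0.38 0.12 0.42] 8 [ 0.0387  0.0053 -0.0032]
[0.22 0.37 0.42] 8 [ 0.0328 -0.0173 -0.0015]
```

Call:
move_arm(
  claw=[0,0,0,0,0,0,0,0],
  linear=[
    [0.0387,0.0053,-0.0032],
    [0.0387,0.0053,-0.0032],
    [0.0387,0.0053,-0.0032],
    [0.0387,0.0053,-0.0032],
    [0.0387,0.0053,-0.0032],
    [0.0387,0.0053,-0.0032],
    [0.0387,0.0053,-0.0032],
    [0.0387,0.0053,-0.0032],
  ],
  yaw=[0,0,0,0,0,0,0,0],
)

```text
time: 23.13
ee_pos: [0.3751, 0.1179, 0.4205]
tool_rot: [-176.7, 4.5, 94.9]
wrist_force: [2.3, -0.7, -0.4]
gripper_width: -0.0
```

Call:
move_arm(
  claw=[0,0,0,0,0,0,0,0],
  linear=[
    [0.0328,-0.0173,-0.0015],
    [0.0328,-0.0173,-0.0015],
    [0.0328,-0.0173,-0.0015],
    [0.0328,-0.0173,-0.0015],
    [0.0328,-0.0173,-0.0015],
    [0.0328,-0.0173,-0.0015],
    [0.0328,-0.0173,-0.0015],
    [0.0328,-0.0173,-0.0015],
  ],
  yaw=[0,0,0,0,0,0,0,0],
)

```text
time: 23.8
ee_pos: [0.2142, 0.3677, 0.4197]
tool_rot: [-176.7, 4.5, 94.9]
wrist_force: [1.1, 0.6, -0.0]
gripper_width: -0.002
```

```bash
python3 st.py; python3 w2t.py "[.01,.015,.036]"  "[0,0,.04]"
```

```text
t 23.8 j [5.970e+01 1.220e+01 2.540e+01 1.088e+02 1.000e-01 1.449e+02] p [0.2142 0.3677 0.4197] F [ 1.1  0.6 -0. ] w -0.002
axes x [-0.086   0.9932 -0.0791] y [ 0.995   0.0816 -0.0572] z [-0.0504 -0.0836 -0.9952] lean 5.6 az -121.1
[.01,.015,.036] -> [ 0.0112  0.0091 -0.0376]
[0,0,.04] -> [-0.0032 -0.0023 -0.0398]
```

Call:
move_arm(
  claw=[0,0,0,0],
  linear=[
    [0.011,0.009,-0.037],
    [0.011,0.009,-0.037],
    [0.011,0.009,-0.037],
    [0.011,0.009,-0.037],
  ],
  yaw=[0,0,0,0],
)

```text
time: 24.13
ee_pos: [0.2403, 0.4019, 0.4787]
tool_rot: [-179.3, 0.9, 94.9]
wrist_force: [0.4, -0.4, -0.2]
gripper_width: -0.001
```

```bash
python3 st.py
```

```text
t 24.13 j [ 59.1  18.1  43.5 116.6   0.  144.3] p [0.2403 0.4019 0.4787] F [ 0.4 -0.4 -0.2] w -0.001
axes x [-0.0847  0.9963 -0.0161] y [ 0.9963  0.0845 -0.0121] z [-0.0107 -0.017  -0.9998] lean 1.15 az -122.0
```

Call:
move_arm(
  claw=[0],
  linear=[
    [0.008,0.006,-0.025],
  ],
  yaw=[0],
)

```text
time: 24.22
ee_pos: [0.2429, 0.4051, 0.4855]
tool_rot: [-180.0, -0.0, 94.8]
wrist_force: [-1.0, -1.1, -0.3]
gripper_width: -0.0
```

```bash
python3 st.py
python3 - <<'E'
from h import *
from workcell import state
p=np.load("joint.npy")
def projc(n,P,d):
    c=cams[n]; Rm=cv2.Rodrigues(d[:3]*1.)[0]@cv2.Rodrigues(c["rvec"])[0]
    return cv2.projectPoints(np.float64(P).reshape(-1,1,3),cv2.Rodrigues(Rm)[0],c["tvec"]+d[3:],c["camera_matrix"],None)[0].reshape(-1,2)
# plate top corners in top_d crop, order (+x,+y),(+x,-y),(-x,-y),(-x,+y)
px=un([(167,303),(240,292),(256,376),(180,388)],(320,165),7)
L=np.array([[.02,.016],[.02,-.016],[-.02,-.016],[-.02,.016]])
def W(q):
    return T([q[0],q[1],q[2]],np.c_[L,np.full(4,.038)])
f=least_squares(lambda q:(projc("top",W(q),p[8:14])-px).ravel(),[.516,-.134,.14]);print("plate top view",f.x[:2].round(4),np.degrees(f.x[2]).round(1),f.fun.round(2))
px=un([(155,348),(202,305),(248,325),(203,370)],(290,215),5)[[0,1,2,3]]
L2=L[[3,0,1,2]]
f2=least_squares(lambda q:(projc("side",T(q,np.c_[L2,np.full(4,.038)]),p[14:20])-px).ravel(),[.516,-.134,.14]);print("side",f2.x[:2].round(4),np.degrees(f2.x[2]).round(1),f2.fun.round(2))
print("local y",((f.x[:2]-p[:2])@[-np.sin(p[2]),np.cos(p[2])]).round(4),"local x",((f.x[:2]-p[:2])@[np.cos(p[2]),np.sin(p[2])]).round(4))
E
```

```text
t 24.22 j [ 59.   18.   44.6 116.6   0.  144.2] p [0.2429 0.4051 0.4855] F [-1.  -1.1 -0.3] w -0.0
axes x [-8.400e-02  9.965e-01  4.000e-04] y [ 9.965e-01  8.400e-02 -2.000e-04] z [-2.e-04  4.e-04 -1.e+00] lean 0.03 az 122.7
plate top view [ 0.5179 -0.1352] 7.3 [ 0.02 -0.39 -0.2  -0.27 -0.2   0.45  0.38  0.2 ]
side [ 0.5194 -0.1343] 4.4 [-0.37 -0.76 -0.75 -0.68  0.51  0.81  0.59  0.57]
local y 0.0463 local x 0.0013
```

Lean is down to 0.03°. The plate measures (0.517, -0.134) at 8°, which is right at the landing point. I'll go above it with the jaws open.

Call:
move_arm(
  claw=[0.7,0.7,0.7,0.7,0.7,0.7,0.7,0.7,0.7],
  linear=[
    [-0.0327,0.0134,0.0191],
    [-0.0327,0.0134,0.0191],
    [-0.0327,0.0134,0.0191],
    [-0.0327,0.0134,0.0191],
    [-0.0327,0.0134,0.0191],
    [-0.0327,0.0134,0.0191],
    [-0.0327,0.0134,0.0191],
    [-0.0327,0.0134,0.0191],
    [-0.0327,0.0134,0.0191],
  ],
  yaw=[0,0,0,0,0,0,0,0,0],
)

```text
time: 24.97
ee_pos: [0.3846, 0.1245, 0.3162]
tool_rot: [-179.9, 0.0, 94.8]
wrist_force: [1.2, 0.4, -0.1]
gripper_width: 0.698
```

Call:
move_arm(
  claw=[0.7,0.7,0.7,0.7,0.7,0.7,0.7,0.7,0.7,0.7],
  linear=[
    [-0.0327,0.0134,0.0191],
    [-0.0327,0.0134,0.0191],
    [-0.0327,0.0134,0.0191],
    [-0.0327,0.0134,0.0191],
    [-0.0327,0.0134,0.0191],
    [-0.0327,0.0134,0.0191],
    [-0.0327,0.0134,0.0191],
    [-0.0327,0.0134,0.0191],
    [0,0,0],
    [0,0,0],
  ],
  yaw=[0,0,0,0,0,0,0,0,-0.053,0],
)

```text
time: 25.8
ee_pos: [0.5123, -0.1267, 0.1627]
tool_rot: [-179.8, -0.0, 97.8]
wrist_force: [-0.4, 0.8, 0.3]
gripper_width: 0.703
```

```bash
python3 st.py; python3 w2t.py "np.array([.5166,-.130,.020])-state()['ee_pos']"; python3 cam.py side f 270 200 150 140 5;python3 cam.py top f 300 140 130 110 6
```

```text
t 25.8 j [-13.9  16.9  -5.8  67.5  -0.1  68.3] p [ 0.5123 -0.1267  0.1627] F [-0.4  0.8  0.3] w 0.703
axes x [-1.362e-01  9.907e-01  7.000e-04] y [ 0.9907  0.1362 -0.0042] z [-4.3e-03  1.0e-04 -1.0e+00] lean 0.24 az 178.1
np.array([.5166,-.130,.020])-state()['ee_pos'] -> [-0.0039  0.0044  0.1427]
```

View pics/side_f.png

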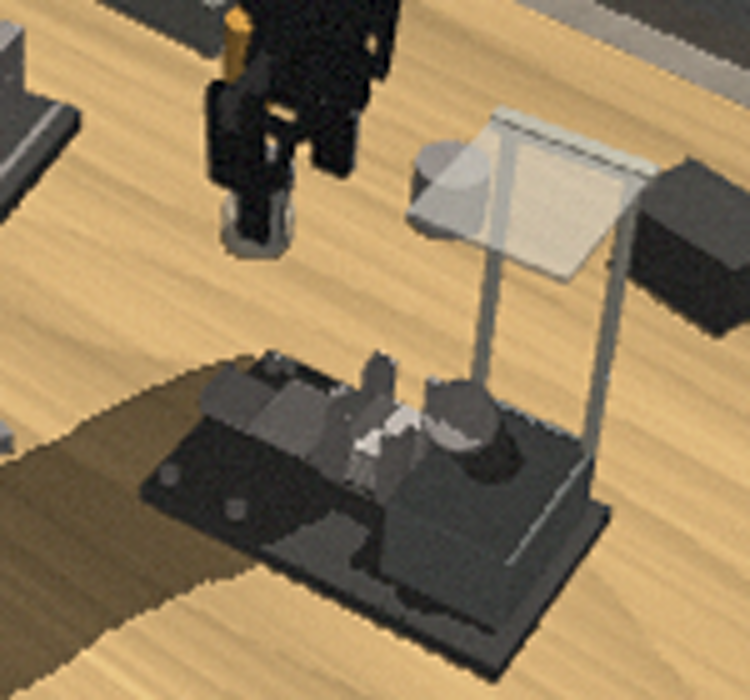

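View pics/top_f.png

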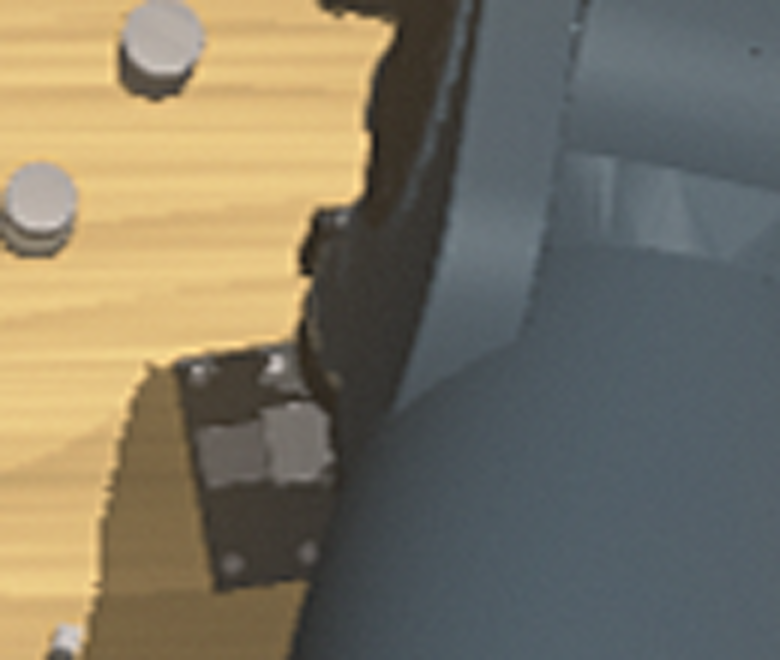

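Aligned over the fed plate. I'll bias the grip 10 mm towards +y for clearance from the guard, then descend in stages and watch the force.

Call:
move_arm(
  claw=[0.7,0.7,0.7,0.7,0.7,0.7,0.7],
  linear=[
    [0.002,0.004,0.01],
    [0,0,0.02],
    [0,0,0.02],
    [0,0,0.02],
    [0,0,0.01],
    [0,0,0.005],
    [0,0,0],
  ],
  yaw=[0,0,0,0,0,0,0],
)

```text
time: 26.48
ee_pos: [0.5164, -0.1225, 0.0794]
tool_rot: [-179.9, 0.0, 97.8]
wrist_force: [0.2, 1.0, -0.2]
gripper_width: 0.698
```

```bash
python3 st.py; python3 w2t.py "np.array([.5158,-.1241,.020])-state()['ee_pos']"; python3 cam.py side g 270 180 160 150 5
```

```text
t 26.48 j [-13.3  20.3 -13.7  56.1  -0.   68.8] p [ 0.5164 -0.1225  0.0794] F [ 0.2  1.  -0.2] w 0.698
axes x [-1.365e-01  9.906e-01 -2.000e-04] y [ 0.9906  0.1365 -0.0018] z [-1.8e-03 -5.0e-04 -1.0e+00] lean 0.11 az -165.7
np.array([.5158,-.1241,.020])-state()['ee_pos'] -> [-0.0015 -0.0007  0.0594]
```

View pics/side_g.png

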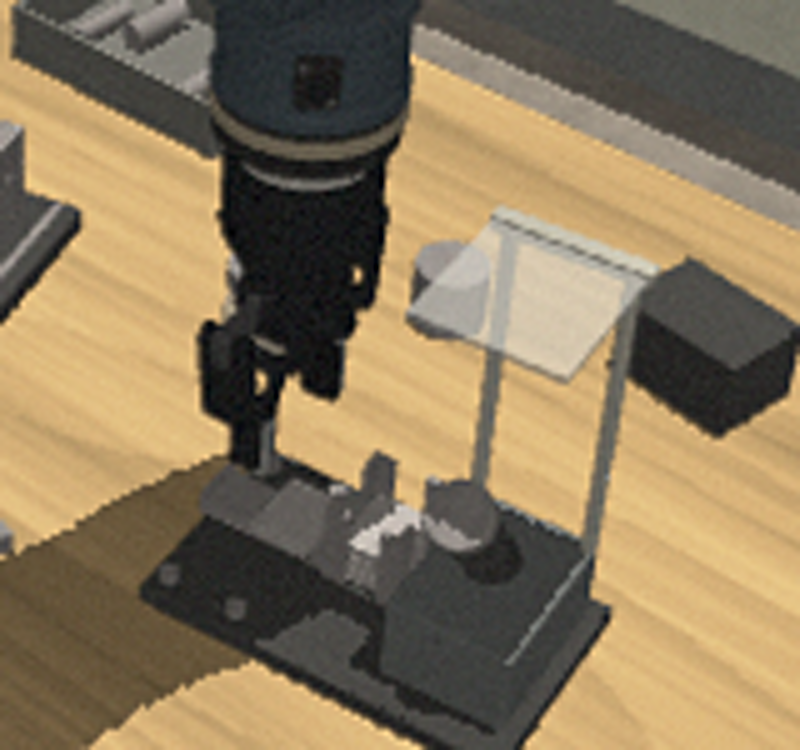

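Call:
move_arm(
  claw=[0.7,0.7,0.7,0.7,0.7,0.7,0.7],
  linear=[
    [-0.001,-0.0005,0.012],
    [0,0,0.012],
    [0,0,0.012],
    [0,0,0.01],
    [0,0,0.008],
    [0,0,0.005],
    [0,0,0],
  ],
  yaw=[0,0,0,0,0,0,0],
)

```text
time: 27.12
ee_pos: [0.516, -0.1242, 0.0203]
tool_rot: [-179.9, 0.0, 97.8]
wrist_force: [0.4, -0.2, -0.3]
gripper_width: 0.699
```

```bash
python3 st.py; python3 cam.py side h 290 200 130 120 6
```

```text
t 27.12 j [-13.5  23.6 -18.3  48.2  -0.1  68.7] p [ 0.516  -0.1242  0.0203] F [ 0.4 -0.2 -0.3] w 0.699
axes x [-1.361e-01  9.907e-01 -3.000e-04] y [ 0.9907  0.1361 -0.0017] z [-1.7e-03 -5.0e-04 -1.0e+00] lean 0.1 az -162.6
```

View pics/side_h.png

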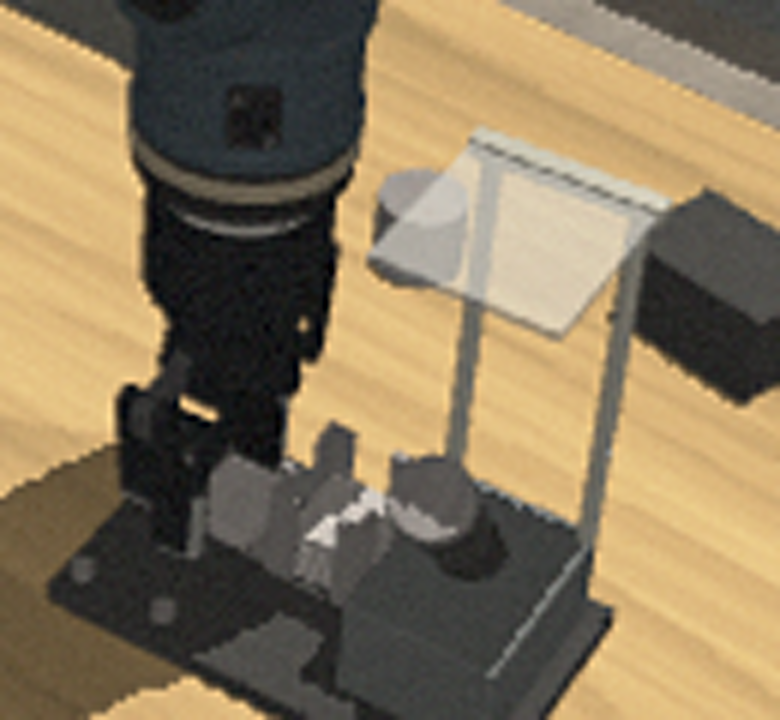

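The gripper straddles the plate, touches nothing and clears the guard. Closing.

Call:
move_arm(
  claw=[0.55,0.45,0.4,0.35,0.3,0.3,0.3,0.3],
  linear=[
    [0,0,0],
    [0,0,0],
    [0,0,0],
    [0,0,0],
    [0,0,0],
    [0,0,0],
    [0,0,0],
    [0,0,0],
  ],
  yaw=[0,0,0,0,0,0,0,0],
  squeeze=35,
)

```text
time: 27.83
ee_pos: [0.5168, -0.1244, 0.0217]
tool_rot: [180.0, 0.1, 97.8]
wrist_force: [-1.3, 0.9, 4.2]
gripper_width: 0.46
```

```bash
python3 st.py
```

```text
t 27.83 j [-13.5  23.5 -18.2  48.2  -0.1  68.7] p [ 0.5168 -0.1244  0.0217] F [-1.3  0.9  4.2] w 0.46
axes x [-0.1361  0.9907 -0.001 ] y [9.907e-01 1.361e-01 1.000e-04] z [ 2.e-04 -1.e-03 -1.e+00] lean 0.06 az -76.9
```

Opening 0.46, about 39 mm, so the plate is held. Lifting.

Call:
move_arm(
  claw=[0.3,0.3,0.3,0.3,0.3,0.3,0.3,0.3,0.3,0.3],
  linear=[
    [0,0,-0.003],
    [0,0,-0.006],
    [0,0,-0.01],
    [0.002,0,-0.015],
    [0.01,0,-0.02],
    [0.02,0,-0.02],
    [0.025,0,-0.02],
    [0.025,0,-0.015],
    [0.015,0,-0.01],
    [0,0,0],
  ],
  yaw=[0,0,0,0,0,0,0,0,0,0],
)

```text
time: 28.67
ee_pos: [0.5041, -0.0259, 0.1431]
tool_rot: [179.8, 0.0, 98.0]
wrist_force: [0.1, -0.1, 0.4]
gripper_width: 0.458
```

```bash
python3 st.py; python3 cam.py side i 240 180 170 150 4
```

```text
t 28.67 j [ -2.9  14.5 -11.9  63.4  -0.   79.1] p [ 0.5041 -0.0259  0.1431] F [ 0.1 -0.1  0.4] w 0.458
axes x [-1.385e-01  9.904e-01 -8.000e-04] y [0.9904 0.1385 0.0031] z [ 3.1e-03 -4.0e-04 -1.0e+00] lean 0.18 az -6.7
```

View pics/side_i.png

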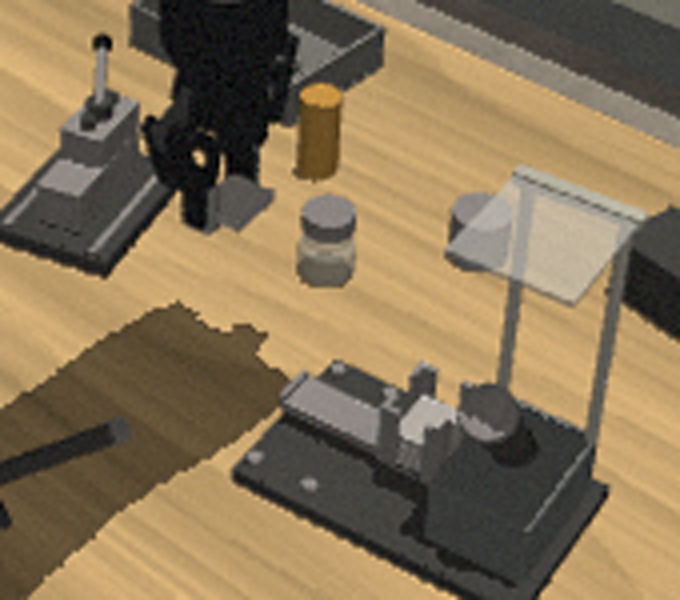

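Plate held level and the strip is empty. Turning the jaws to the seat's direction.

Call:
move_arm(
  claw=[0.3,0.3,0.3,0.3,0.3,0.3,0.3,0.3,0.3,0.3,0.3,0.3],
  linear=[
    [0,0,0],
    [0,0,0],
    [0,0,0],
    [0,0,0],
    [0,0,0],
    [0,0,0],
    [0,0,0],
    [0,0,0],
    [0,0,0],
    [0,0,0],
    [0,0,0],
    [0,0,0],
  ],
  yaw=[-0.12,-0.12,-0.12,-0.12,-0.12,-0.12,-0.12,-0.12,-0.12,-0.12,-0.12,-0.12],
)

```text
time: 29.72
ee_pos: [0.503, -0.029, 0.1397]
tool_rot: [-179.9, -0.1, -179.4]
wrist_force: [-0.5, 0.8, -0.3]
gripper_width: 0.456
```

Call:
move_arm(
  claw=[0.3,0.3,0.3,0.3],
  linear=[
    [0,0,0],
    [0,0,0],
    [0,0,0],
    [0,0,0],
  ],
  yaw=[-0.12,-0.1,-0.058,0],
)

```text
time: 30.05
ee_pos: [0.5031, -0.0289, 0.1397]
tool_rot: [-180.0, -0.1, -163.6]
wrist_force: [0.2, -0.1, 0.2]
gripper_width: 0.458
```

```bash
python3 st.py;python3 w2t.py "np.array([.5053,.1488,.12])-state()['ee_pos']"
```

```text
t 30.05 j [ -3.3  14.8 -12.1  63.2  -0.1 -19.6] p [ 0.5031 -0.0289  0.1397] F [ 0.2 -0.1  0.2] w 0.458
axes x [-0.9594 -0.282   0.0016] y [-2.821e-01  9.594e-01 -4.000e-04] z [-1.4e-03 -8.0e-04 -1.0e+00] lean 0.09 az -148.6
np.array([.5053,.1488,.12])-state()['ee_pos'] -> [-0.0523  0.1699  0.0195]
```

Call:
move_arm(
  claw=[0.3,0.3,0.3,0.3,0.3,0.3,0.3,0.3,0.3],
  linear=[
    [-0.0055,0.018,0.002],
    [-0.0075,0.0243,0.0028],
    [-0.0075,0.0243,0.0028],
    [-0.0075,0.0243,0.0028],
    [-0.0075,0.0243,0.0028],
    [-0.0075,0.0243,0.0028],
    [-0.0075,0.0243,0.0028],
    [-0.002,0.006,0.0],
    [0,0,0],
  ],
  yaw=[0,0,0,0,0,0,0,0,0],
)

```text
time: 30.8
ee_pos: [0.506, 0.1505, 0.1206]
tool_rot: [-180.0, -0.1, -163.7]
wrist_force: [-0.3, 0.3, -0.1]
gripper_width: 0.461
```

```bash
python3 st.py;python3 w2t.py "np.array([.5437,.1601,.0417])-state()['ee_pos']"; python3 cam.py side j 210 150 110 110 6;  python3 cam.py top j 200 130 110 110 6
```

```text
t 30.8 j [ 16.6  18.2 -10.3  61.6  -0.    0.3] p [0.506  0.1505 0.1206] F [-0.3  0.3 -0.1] w 0.461
axes x [-0.96   -0.2798  0.0016] y [-2.798e-01  9.600e-01 -4.000e-04] z [-1.5e-03 -8.0e-04 -1.0e+00] lean 0.1 az -150.1
np.array([.5437,.1601,.0417])-state()['ee_pos'] -> [-0.0391 -0.0013  0.0788]
```

View pics/side_j.png

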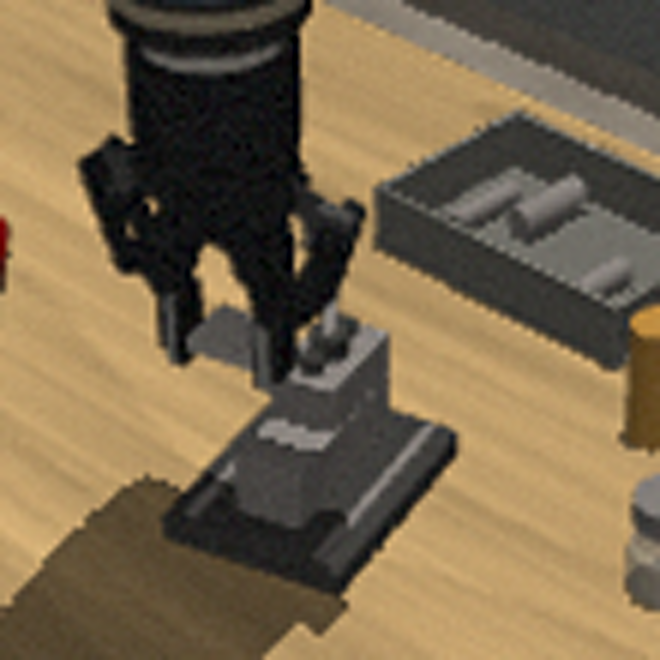

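View pics/top_j.png

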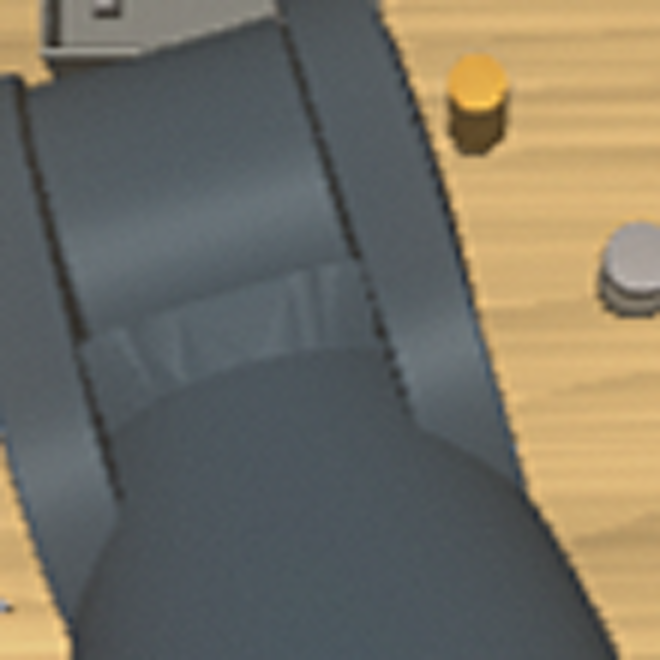

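Call:
move_arm(
  claw=[0.3,0.3,0.3,0.3,0.3,0.3,0.3,0.3,0.3],
  linear=[
    [-0.006,-0.001,0.005],
    [-0.01,0,0.01],
    [-0.009,0,0.012],
    [-0.005,0,0.014],
    [0,0,0.014],
    [0,0,0.01],
    [0,0,0.006],
    [0,0,0.002],
    [0,0,0],
  ],
  yaw=[0,0,0,0,0,0,0,0,0],
)

```text
time: 31.65
ee_pos: [0.535, 0.1565, 0.0477]
tool_rot: [-180.0, -0.1, -163.8]
wrist_force: [-0.8, 0.1, -0.3]
gripper_width: 0.455
```

```bash
python3 st.py;python3 w2t.py "np.array([.5437,.1601,.0417])-state()['ee_pos']"; python3 cam.py side k 220 165 80 75 9
```

```text
t 31.65 j [ 16.3  24.7 -12.   53.4  -0.    0.1] p [0.535  0.1565 0.0477] F [-0.8  0.1 -0.3] w 0.455
axes x [-0.9602 -0.2793  0.0015] y [-2.793e-01  9.602e-01 -5.000e-04] z [-1.3e-03 -9.0e-04 -1.0e+00] lean 0.09 az -146.3
np.array([.5437,.1601,.0417])-state()['ee_pos'] -> [-0.0094  0.001   0.006 ]
```

View pics/side_k.png

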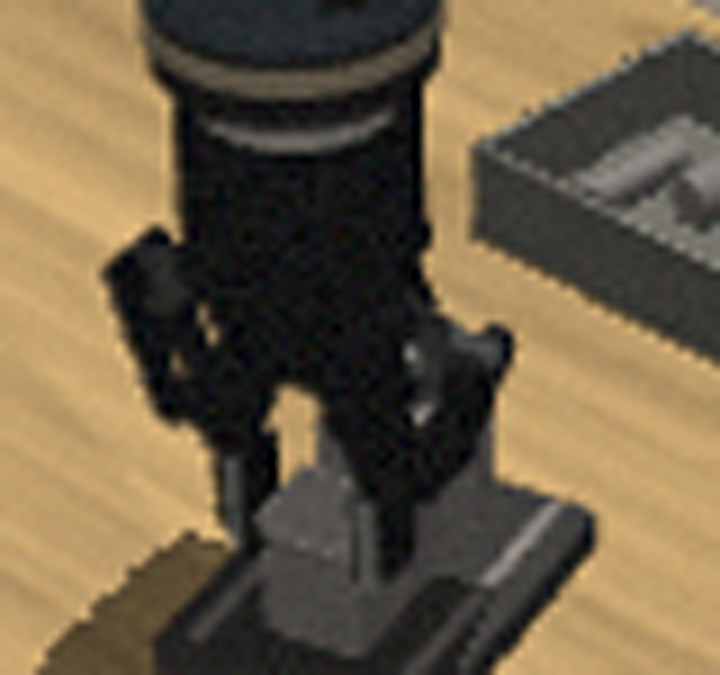

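Call:
move_arm(
  claw=[0.3,0.3,0.3,0.3,0.3,0.3],
  linear=[
    [-0.001,0.001,0.002],
    [-0.002,0,0.0015],
    [-0.0015,0,0],
    [-0.0015,0,0],
    [-0.001,0,0],
    [0,0,0],
  ],
  yaw=[0,0,0,0,0,0],
)

```text
time: 32.2
ee_pos: [0.5398, 0.1594, 0.0439]
tool_rot: [-180.0, -0.3, -163.7]
wrist_force: [-12.3, -3.6, 5.6]
gripper_width: 0.459
```

```bash
python3 st.py;python3 w2t.py "np.array([.5437,.1601,.0417])-state()['ee_pos']"  "state()['wrist_force']"
```

```text
t 32.2 j [ 16.5  25.7 -11.1  53.5  -0.    0.2] p [0.5398 0.1594 0.0439] F [-12.3  -3.6   5.6] w 0.459
axes x [-0.9599 -0.2802  0.0047] y [-2.802e-01  9.599e-01 -5.000e-04] z [-0.0044 -0.0018 -1.    ] lean 0.27 az -158.2
np.array([.5437,.1601,.0417])-state()['ee_pos'] -> [-0.004  -0.0004  0.0022]
state()['wrist_force'] -> [ 1.27988e+01  6.80000e-03 -5.53700e+00]
```

```bash
python3 cam.py side l 235 190 56 56 12
```

```text
(no output)
```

View pics/side_l.png

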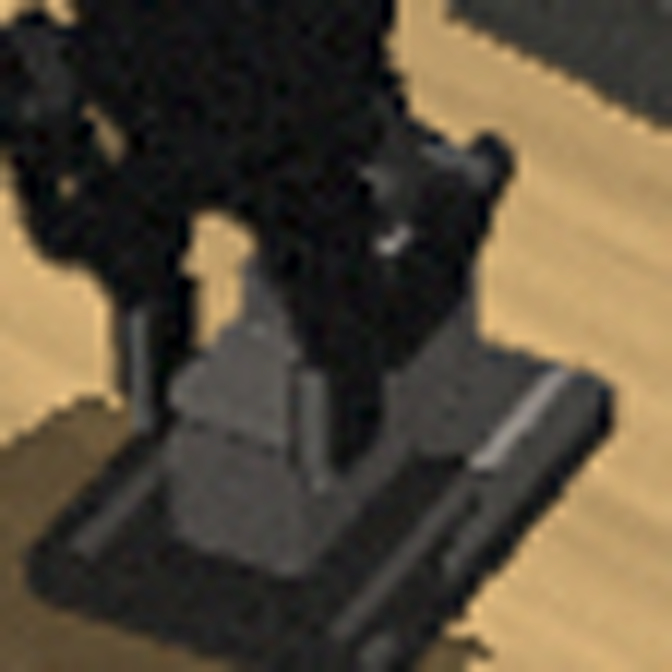

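Call:
move_arm(
  claw=[0.3,0.3,0.3],
  linear=[
    [0.0008,0,0.0005],
    [0,0,0.0008],
    [0,0,0],
  ],
  yaw=[0,0,0],
)

```text
time: 32.5
ee_pos: [0.5397, 0.1594, 0.0428]
tool_rot: [-180.0, -0.2, -163.7]
wrist_force: [-7.8, -1.4, 2.1]
gripper_width: 0.456
```

```bash
python3 st.py;python3 w2t.py "np.array([.5437,.1601,.0417])-state()['ee_pos']"  "state()['wrist_force']"
```

```text
t 32.5 j [ 16.5  25.6 -11.3  53.2  -0.    0.2] p [0.5397 0.1594 0.0428] F [-7.8 -1.4  2.1] w 0.456
axes x [-0.96   -0.2801  0.0031] y [-2.801e-01  9.600e-01 -4.000e-04] z [-0.0029 -0.0013 -1.    ] lean 0.18 az -156.3
np.array([.5437,.1601,.0417])-state()['ee_pos'] -> [-0.004  -0.0004  0.0011]
state()['wrist_force'] -> [ 7.8842  0.8467 -2.0645]
```

Call:
move_arm(
  claw=[0.3,0.3,0.3,0.3],
  linear=[
    [0,0,0.0007],
    [0,0,0.0007],
    [0,0,0.0005],
    [0,0,0],
  ],
  yaw=[0,0,0,0],
)

```text
time: 32.83
ee_pos: [0.5398, 0.1594, 0.0417]
tool_rot: [-180.0, -0.2, -163.7]
wrist_force: [-12.2, -3.3, 13.5]
gripper_width: 0.453
```

```bash
python3 st.py;python3 w2t.py "np.array([.5437,.1601,.0417])-state()['ee_pos']"  "state()['wrist_force']"
```

```text
t 32.83 j [ 16.5  25.7 -11.5  53.   -0.    0.2] p [0.5398 0.1594 0.0417] F [-12.2  -3.3  13.5] w 0.453
axes x [-0.9599 -0.2802  0.0026] y [-2.802e-01  9.599e-01 -4.000e-04] z [-0.0024 -0.0011 -1.    ] lean 0.15 az -155.3
np.array([.5437,.1601,.0417])-state()['ee_pos'] -> [-0.004  -0.0004 -0.0001]
state()['wrist_force'] -> [ 12.7269   0.2122 -13.4733]
```

The plate rests on the ledge at exactly the predicted height and presses against the face. Releasing gently.

Call:
move_arm(
  claw=[0.48,0.5,0.53,0.56,0.6,0.6],
  linear=[
    [0,0,-0.0003],
    [0,0,0],
    [0,0,0],
    [0,0,0],
    [0,0,0],
    [0,0,0],
  ],
  yaw=[0,0,0,0,0,0],
)

```text
time: 33.33
ee_pos: [0.5408, 0.1596, 0.0414]
tool_rot: [-180.0, -0.1, -163.7]
wrist_force: [0.0, 1.1, -0.6]
gripper_width: 0.603
```

```bash
python3 st.py; python3 cam.py side m 235 190 56 56 12
```

```text
t 33.33 j [ 16.5  25.7 -11.4  52.9  -0.    0.2] p [0.5408 0.1596 0.0414] F [ 0.   1.1 -0.6] w 0.603
axes x [-0.96   -0.2799  0.001 ] y [-2.799e-01  9.600e-01 -5.000e-04] z [-8.e-04 -7.e-04 -1.e+00] lean 0.06 az -137.4
```

View pics/side_m.png

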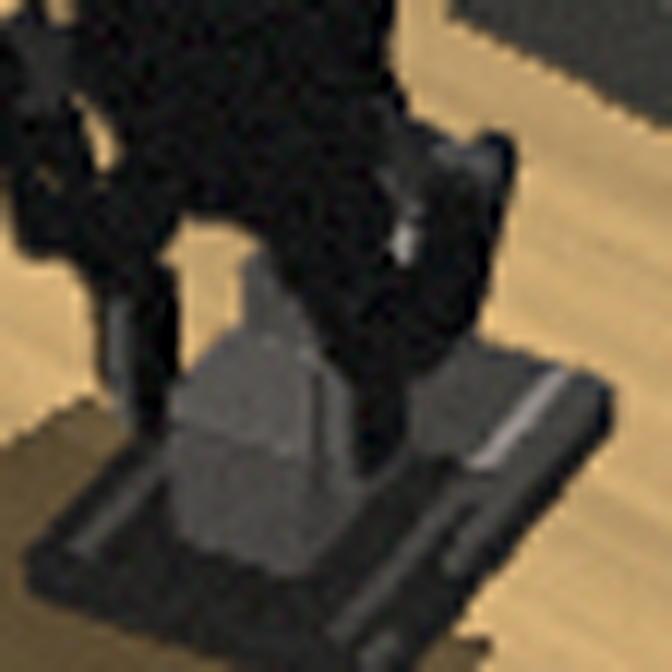

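Call:
move_arm(
  claw=[0.65,0.7,0.7,0.7,0.7,0.7,0.7,0.7,0.7,0.7,0.7,0.7],
  linear=[
    [0,0,0],
    [0,0,-0.003],
    [0,0,-0.008],
    [0,0,-0.015],
    [0,0,-0.02],
    [0,0,-0.025],
    [0.01,0,-0.03],
    [0.03,0,-0.025],
    [0.04,0,0],
    [0.04,0,0],
    [0.04,0,0],
    [0.02,0,0],
  ],
  yaw=[0,0,0,0,0,0,0,0,0,0,0,0],
)

```text
time: 34.38
ee_pos: [0.3644, 0.1083, 0.1681]
tool_rot: [-180.0, -0.1, -163.7]
wrist_force: [0.9, -0.0, 0.5]
gripper_width: 0.701
```

```bash
python3 st.py; python3 cam.py side n 225 180 75 75 8;python3 cam.py top n 220 155 70 75 8
```

```text
t 34.38 j [ 16.6  -0.4 -25.4  65.1  -0.    0.3] p [0.3644 0.1083 0.1681] F [ 0.9 -0.   0.5] w 0.701
axes x [-0.96   -0.28    0.0014] y [-2.8e-01  9.6e-01 -4.0e-04] z [-1.2e-03 -8.0e-04 -1.0e+00] lean 0.09 az -146.9
```

View pics/side_n.png

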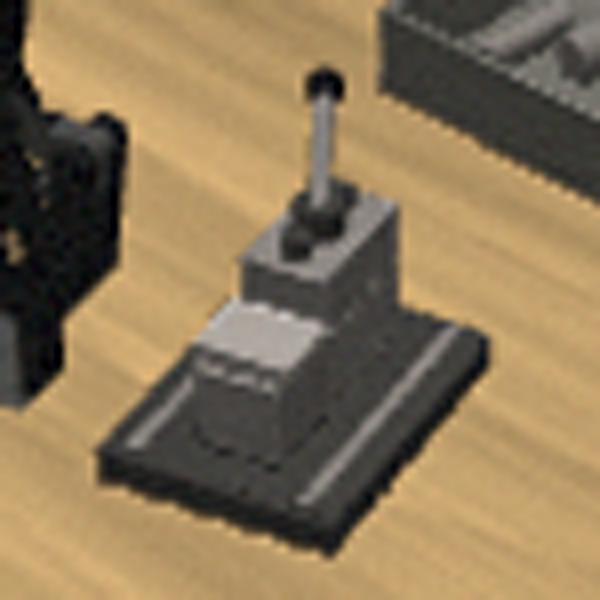

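View pics/top_n.png

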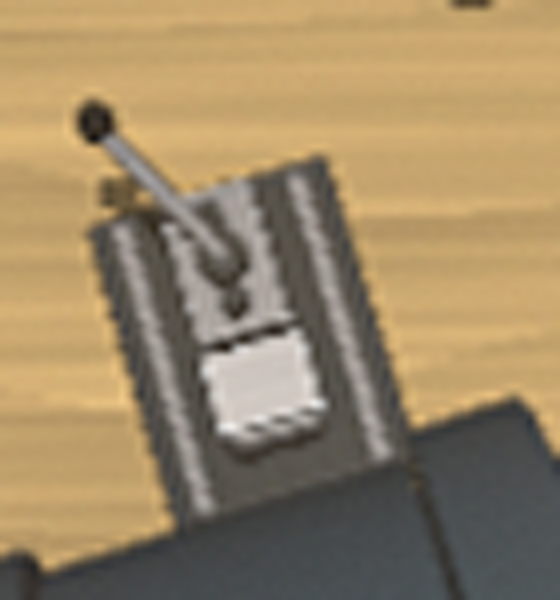

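The plate sits flat against the face, with a thin ledge strip showing in front, as expected. I'll overlay the expected pose to check.

```bash
cat > ov.py <<'E'
from h import *
p=np.load("joint.npy")
def projc(n,P,d):
    c=cams[n]; Rm=cv2.Rodrigues(d[:3]*1.)[0]@cv2.Rodrigues(c["rvec"])[0]
    return cv2.projectPoints(np.float64(P).reshape(-1,1,3),cv2.Rodrigues(Rm)[0],c["tvec"]+d[3:],c["camera_matrix"],None)[0].reshape(-1,2)
S=[-.02,0]
out=[]
for n,o,d in(("side",(225,180),p[14:20]),("top",(220,155),p[8:14])):
    im=cv2.imread(f"pics/{n}_n.png")
    L=[[S[0]+a*.016,b*.02,.058] for a,b in((1,1),(1,-1),(-1,-1),(-1,1))]
    P=(projc(n,T(p[4:7],L),d)-np.array(o)+.5)*8-.5; print(n,P.round(0).tolist())
    cv2.polylines(im,[np.int32(P.round())],True,(0,0,255),1); out.append(im[150:550,100:500])
cv2.imwrite("pics/ov.png",np.hstack(out))
E
python3 ov.py
```

```text
side [[238.0, 299.0], [333.0, 329.0], [290.0, 376.0], [194.0, 346.0]]
top [[199.0, 357.0], [300.0, 326.0], [324.0, 405.0], [223.0, 436.0]]
```

View pics/ov.png

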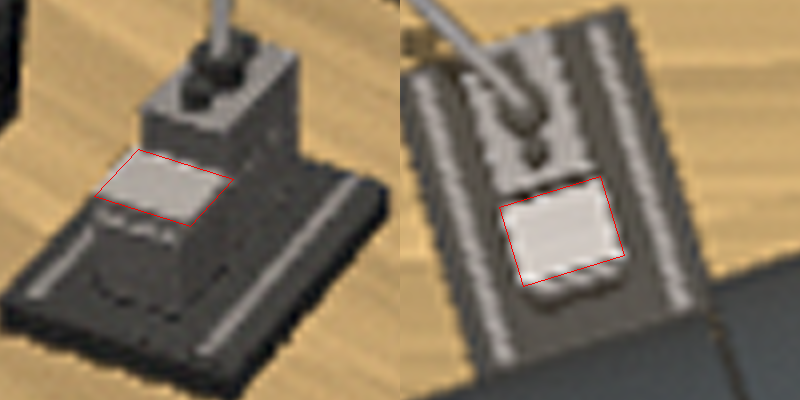

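```bash
python3 cam.py side z 290 215 125 120 5; python3 cam.py top z 0 0 560 420 1
```

```text
(no output)
```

View pics/side_z.png

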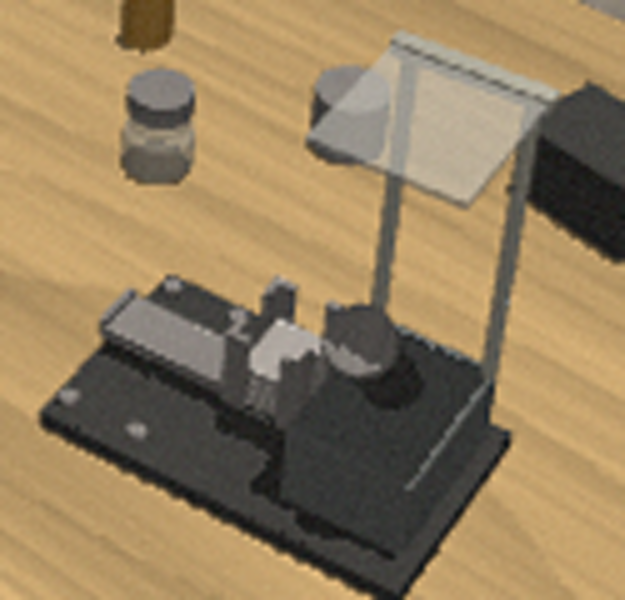

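View pics/top_z.png

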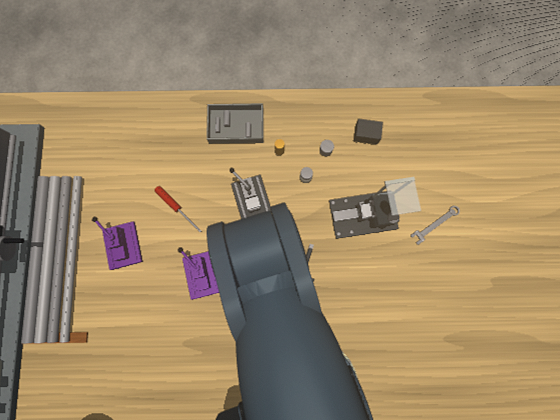

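The plunger is fully out (head at its starting pixels), three plates are in the magazine, and nothing else in view has moved. The arm is clear, so I'm handing in.

```bash
python3 -c "
from workcell import job_done; print(job_done())"; python3 st.py
```

```text
the job is handed in; nothing more can be done
None
the job is handed in; nothing more can be done
```

The fed plate is lying on the tool holder's ledge and the job is handed in, with the robot's clock at about 34.5 s of the 58 s allowed. No verdict comes back, so the results below are from my own checks.

- **Leaning the tool:** the moves have no tilt command. I leaned the tool about 34° by pushing against the joint limits, which the commanded pose then kept. I took the lean off the same way on the opposite side of the robot, down to 0.03°, before gripping.
- **Plunger:** pressed home along its axis and held on the stop for more than 0.25 s. It came onto the stop slowly (7–10 mm/s), but the force peaked higher than intended: the last reading before I eased off was about 67 N along the axis, close to the 70 N limit. That was a reading at the end of a move, and the wrist's sideways components bring the total push to about 68 N. I cannot rule out a brief higher value between readings.
- **Dispenser afterwards:** in the pictures the plunger head is back at its starting position and one plate was fed. The remaining stack has dropped by one plate.
- **Plate:** I laid it on the ledge, pressed it against the face with about 12 N and released it. In both views its outline matches the expected seat pose to about 1 mm. It met the face about 4 mm earlier than my position estimate, which I put down to an error in where the plate sat in the grip.
- **Other things on the bench:** those in the last pictures had not moved, but the arm hid most of the chuck key in the top view. I did not measure any of them. The gripper was clear of everything at hand-in.

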